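# Unlock the laser gauge and hold its setting master in the beam

### The job

Open the laser gauge with its key: take the black key from the wooden stand, push it fully home in the lock on top of the gauge and turn it clockwise to the stop, so that the red shutter swings away from under the slot, and leave the key in the lock. Then take the setting master from the stand by its blue handle, lower its steel blade straight through the slot until the black line round the blade is level with the gauge's top, and finish while holding it there in the gripper, with the handle hanging clear of the gauge. Do not push the other things on the plate about.

Things in the scene. Friction and masses are not known exactly. Their poses are not given: they have to be found in the camera images.
- gauge: Laser gauge, fixed: white two-towered fork with a dark hood and flat grey metal top bridging the towers; origin on the table under the slot, x to its back, y to its left, z up. 105 mm high; reaches from 45 mm before its origin to 75 mm behind and 85 mm to each side. Between the towers a gap 60 mm wide (y), open at front and back, bed 15 mm above the table, a round dark-red lens on each side.
- slot (a point): Middle of the slot in the gauge's top, at the height of that top (105 mm above the table); axes as the gauge's. The slot is 32 mm long (y) and 10 mm wide (x) through a 6 mm plate, and below it the gap is empty for 90 mm. While the lock is closed a red shutter blade lies 8 mm below the top and blocks the slot.
- keyway (a point): Mouth of the keyway in the middle of the lock's round steel face, 107 mm above the table, 48 mm to the right (-y) of the slot. A rectangular hole 16 mm (its y) by 7 mm (its x), 20 mm deep, z up; it turns with the lock. The steel rim round it (19 mm radius, 1.5 mm high) stops nothing.
- lock (a joint): Angle of the lock in rad: at 0 (closed) the keyway's 16 mm lie along the gauge's y; it grows clockwise seen from above, to a firm stop at 1.2 (fully open). The key has 0.15 rad of play in it. Light friction of 0.05 Nm; it stays where it is left. The red shutter turns with it; from 0.9 on the slot is clear.
- key_bow (a point): Centre of the key's black flat bow, 9 mm thick (x), 30 mm wide (y), 38 mm tall (z up). 4 mm below the bow begins a collar 20 mm across, 4 mm thick, then the steel bit, 14 (y) by 5 mm (x), 18 mm long, tapering at its end, which lies 47 mm below this point. 50 g. It stands upright in the stand, the collar on the stand's top; home in the lock the collar rests on the lock's face likewise.
- key_tip (a point): The end of the key's bit (lowest point on its axis), z up along the key, x and y as for the bow. Fully home it lies 18 mm below the keyway's mouth.
- master_handle (a point): Centre of the setting master's blue handle, 14 mm thick (x), 36 mm wide (y), 36 mm tall (z up). Below it a steel blade, 30 (y) by 8 mm (x), 84 mm long, its last 8 mm tapering to 24 by 4 mm, its end 102 mm below this point; a black line runs round it 62 mm above its end. 120 to 240 g. It stands upright in the stand, 46 mm deep.
- master_tip (a point): Middle of the lower end of the master's blade, z up along the master, x and y as for the handle.
- stand: Light wooden stand for key and master, fixed, 56 mm (x) by 150 mm (y), 52 mm high, origin under its middle, with two upright pockets 46 mm deep at -45 mm (key) and +45 mm (master) along its y, each 3 mm larger than what stands in it. The wide sides of key and master lie along the stand's y.
- plug_gauge: Bystander: double-ended plug gauge with a dark handle, 118 mm long, lying near the table's front edge.
- loupe: Bystander: black loupe, 42 mm across, 39 mm high, front left.
- flange_part: Bystander: turned flange with a hub, 70 mm across, 31 mm high, left of the gauge, before the monitor.
- gauge_block_3: Bystander: small steel gauge block, 35 by 9 by 20 mm, far left.
Not all that is in view belongs to the job. Leave any green, orange or yellow look-alike of the part that bears master_handle alone.

How it is judged:
By the outcome, as a careful person would: the job done as asked, in the order asked, and still so for the second after the job is handed in, while the arm keeps its last pose, push and grip.
It also fails if it takes over 64 s, if anything falls off the work surface, if the arm or the gripper's body presses on something with over 40 N, if the wrist force passes 120 N, or if a joint passes its speed limit or range.

### The arm

A 6-joint arm with a two-finger parallel gripper is mounted at the origin on a cart in front of the work surface, level with it; the furniture and walls round the work are solid. World frame = base frame: x ahead of the robot, y to its left, z up, the work surface at z = 0. Lengths are in m, angles in rad, forces in N, time in s.
With the tool pointing down it reaches from about 0.375 to 0.9 m from the base axis. Payload 3.1 kg.
Tool frame: the origin (TCP) lies on the centre line of the jaws, within the pads' length; the fingertips stand 14 mm ahead of it and the grasp point (between the pads) lies 5 mm behind it; y points along the fingers, z is the direction in which the jaws open and shut, and the axes are right-handed (so a half turn about y gives the same grasp; the last joint's range is limited). The gripper opens to 87 mm and grips with 3 to 60 N. Pads are 19 mm wide; open, the fingers measure 117 mm over their backs; the gripper's body (75 mm by 190 mm) begins 51 mm behind the grasp point.
Start: joints at [0.941, 0.527, 1.433, -0, 1.181, -0.178], TCP at [0.273, 0.562, 0.198] pointing down, gripper open.
Joint ranges: [-3.08, 3.08], [-0.75, 2.2], [0.22, 2.44], [-1.43, 4.57], [0, 2.65], [-2.85, 2.85]. Speed limits (rad/s): [2.79, 2.79, 3.14, 3.14, 3.14, 3.14].

### API

Orientations are given as a unit quaternion [x, y, z, w].
In Python, from rig import robot, vision gives the robot as it stands.
- The arm moves only by the shell command python3 -m crank 'ROWS' [FORCE]. ROWS is JSON, a list of rows, each a list of 7 numbers: the shift along the tool's x, y, z as a fraction of full scale, then the turn, a rotation vector about the tool's x, y, z as a fraction of full scale, then the gripper command: -1 is shut, 1 is fully open, values between are in proportion. In form: [[x, y, z, wx, wy, wz, grip], ...]. A call has 1 to 10 rows; each row is the pose to reach, as a shift and turn from the pose commanded when the call began, along the tool's axes at that moment, turning the shorter way round; what a row does not reach only later rows make up. Full scale, the value 1, is 50 cm for a shift and pi rad for a turn. A row lasts 1/8 s, in which the tool goes at most 62.5 mm and 10.7 degrees, less where a joint would pass 70% of its speed; a pose out of reach is approached as far as the arm can. A call with a number of a shift or a turn outside -1 to 1 is refused whole. A call with a gripper value outside its range is refused whole. The fingers move at their own pace and stop on an object; FORCE is the grip in N (left out, the last holds). Time passes only in rows, so rows that repeat a pose let the fingers close. It gives the time, the measured TCP pose, the force and the opening at its end, in the units of the state.
- robot.get_obs(): the state, without advancing time (a new reading comes with each control period).
- vision.camera(name): name is "side" or "top" or "wrist"; returns the picture (420x560x3 uint8, blue, green, red); there is no depth.
- vision.camera_info(name): a dict with "vfov" (degrees; the focal length in pixels is half the picture's height over the tangent of half this angle, whatever the lens; pixels are square), "cx", "cy" (the principal point, pixels), "world_from_camera" (4x4, takes a point from camera to world coordinates); the wrist camera has in their place "tool_from_camera" (4x4, takes a point from camera to tool coordinates, whose origin is the TCP and whose axes are the tool frame's). Camera axes: x right, y up, looking along -z (the intrinsics and any distortion apply to the point x, -y, -z); pixel columns grow to the right and rows downward; lengths in m; the calibration is good to about 2 mm. The wrist camera is an equidistant fisheye: a pixel r from the principal point sees the ray r / f radians off the axis. A picture is of the moment at which its call begins: read the wrist's pose just before it. camera_info takes no time and is no camera call.
- robot.hand_in(): hands the job in, once; it reports no verdict.
The state is a dict: "time": time; "q": joint angles; "joint_velocities": joint speeds; "joint_torque": joint torques, N m; "position": TCP position; "tool_rot": TCP orientation; "ft_force": force on the tool from outside, world axes, zero at the start; "moment": the same for the moment, N m; "grip_width": finger opening in m.
Only numpy, scipy, OpenCV 4.12 (cv2) and the standard library are available. Lean on these libraries where they do the work, as an engineer would, in place of code of your own. Each camera call takes 0.05 s, during which the arm holds its last target.

## Working session

There is one attempt and no reset: what is moved stays moved. The work goes in short steps, Python scripts to look and compute and a shell command to move; the robot and the scene stay as the last step left them, time stands still between calls to the robot, and variables do not carry over. Pictures are saved under pics/ and viewed, and the job is handed in when it is done.

```bash
ls; mkdir -p pics
python3 - <<'E'
from rig import robot, vision
import cv2
print(robot.get_obs())
for n in ("side","top","wrist"):
    print(n,vision.camera_info(n))
    cv2.imwrite(f"pics/{n}0.png",vision.camera(n))
E
```

```text
pics
{'time': 0.0, 'q': array([ 9.40495509e-01,  5.28469826e-01,  1.43389397e+00, -4.00053443e-06,
        1.18136827e+00, -1.78512370e-01]), 'joint_velocities': array([-0.00181985, -0.00122018,  0.00068085,  0.00017373, -0.00013019,
       -0.0017545 ]), 'joint_torque': array([-1.60091059e-05, -4.40025187e+01, -1.76596588e+01,  6.34339848e-02,
        5.80392906e-02, -1.50020733e-04]), 'position': array([0.27237776, 0.56166622, 0.19667208]), 'tool_rot': array([ 0.6898378 , -0.15867214,  0.1580793 , -0.688446  ]), 'ft_force': array([ 0.95054795, -0.0161374 ,  0.14354191]), 'moment': array([ 0.05098395,  0.01671041, -0.00289117]), 'grip_width': 0.08689164441599581}
side {'vfov': 52.62939699600952, 'cx': 278.3305922453956, 'cy': 209.94543264727193, 'world_from_camera': array([[-0.9853287 ,  0.10754197, -0.132522  ,  0.32372353],
       [-0.17046278, -0.65814762,  0.73333768,  0.92928126],
       [-0.00835446,  0.74516873,  0.66682364,  0.88749749],
       [ 0.        ,  0.        ,  0.        ,  1.        ]])}
top {'vfov': 53.62136526049994, 'cx': 278.8804799252478, 'cy': 202.03887690124597, 'world_from_camera': array([[-0.02894424,  0.99748949, -0.06462926,  0.36822878],
       [-0.99956866, -0.02920489, -0.00309181,  0.0758364 ],
       [-0.00497154,  0.06451189,  0.99790455,  1.54791042],
       [ 0.        ,  0.        ,  0.        ,  1.        ]])}
wrist {'vfov': 65.70646984690485, 'cx': 279.46998341161594, 'cy': 208.317743632471, 'tool_from_camera': array([[ 1.19110615e-03, -9.60521779e-01, -2.78202254e-01,
        -7.60488198e-02],
       [ 9.98151909e-04,  2.78203454e-01, -9.60521651e-01,
        -1.87484766e-01],
       [ 9.99998792e-01,  8.66395138e-04,  1.29011649e-03,
         4.40066012e-04],
       [ 0.00000000e+00,  0.00000000e+00,  0.00000000e+00,
         1.00000000e+00]])}
```

View pics/side0.png

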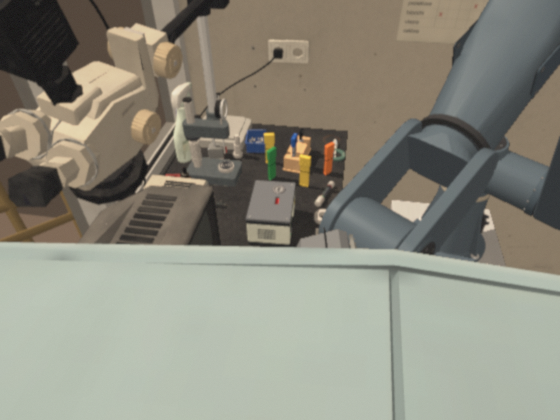

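View pics/top0.png

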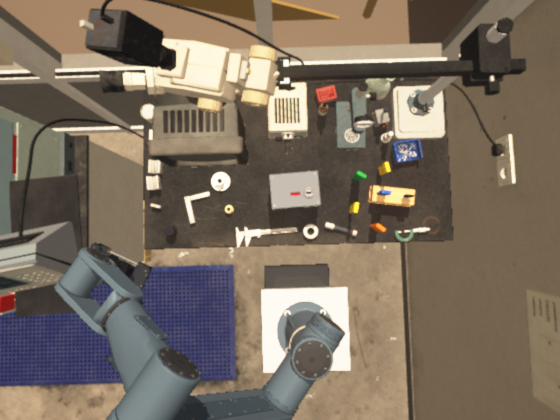

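View pics/wrist0.png

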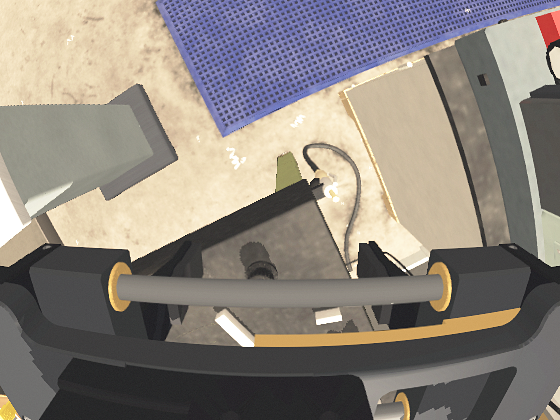

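The side view shows the stand at about (298,155) with the blue handle beside it. The top view shows the gauge at about (295,190), the stand at about (392,195), and look-alikes in green (361,175), yellow (385,168 and 354,208) and orange (378,228). Next I'll enlarge both.

```bash
cat > h.py <<'E'
import numpy as np, cv2
from rig import robot, vision
from scipy.spatial.transform import Rotation as R
def ray(name,u,v,obs=None):
    i=vision.camera_info(name); f=210/np.tan(np.radians(i["vfov"])/2)
    a,b=u-i["cx"],v-i["cy"]
    if name=="wrist":
        r=np.hypot(a,b)+1e-12; th=r/f
        d=np.array([a/r*np.sin(th),-b/r*np.sin(th),-np.cos(th)])
        T=np.eye(4); T[:3,:3]=R.from_quat(obs["tool_rot"]).as_matrix(); T[:3,3]=obs["position"]
        T=T@i["tool_from_camera"]
    else:
        d=np.array([a/f,-b/f,-1]); T=i["world_from_camera"]
    d=T[:3,:3]@d
    return T[:3,3],d/np.linalg.norm(d)
def plane(name,u,v,z,obs=None):
    o,d=ray(name,u,v,obs); return o+d*(z-o[2])/d[2]
def proj(name,p,obs=None):
    i=vision.camera_info(name); f=210/np.tan(np.radians(i["vfov"])/2)
    if name=="wrist":
        T=np.eye(4); T[:3,:3]=R.from_quat(obs["tool_rot"]).as_matrix(); T[:3,3]=obs["position"]
        T=T@i["tool_from_camera"]
    else: T=i["world_from_camera"]
    c=T[:3,:3].T@(np.asarray(p)-T[:3,3]); x,y,z=c[0],-c[1],-c[2]
    if name=="wrist":
        r=np.hypot(x,y)+1e-12; th=np.arctan2(r,z); return np.array([i["cx"]+f*th*x/r,i["cy"]+f*th*y/r])
    return np.array([i["cx"]+f*x/z,i["cy"]+f*y/z])
def tri(l):
    A=np.zeros((3,3));b=np.zeros(3)
    for o,d in l:
        M=np.eye(3)-np.outer(d,d);A+=M;b+=M@o
    p=np.linalg.solve(A,b); return p,[np.linalg.norm((np.eye(3)-np.outer(d,d))@(p-o)) for o,d in l]
E
python3 - <<'E'
from h import *
t=cv2.imread("pics/top0.png"); s=cv2.imread("pics/side0.png")
cv2.imwrite("pics/tc.png",cv2.resize(t[155:245,255:425],None,fx=4.7,fy=4.7,interpolation=cv2.INTER_CUBIC))
cv2.imwrite("pics/sc.png",cv2.resize(s[120:250,230:360],None,fx=4.6,fy=4.6,interpolation=cv2.INTER_CUBIC))
for n,u,v,z in (("gauge",295,193,.105),("lock",309,190,.107),("stand",392,195,.07),("blue",384,192,.09),("key",407,200,.075)): print(n,plane("top",u,v,z))
E
```

```text
gauge [0.49157849 0.02325785 0.105     ]
lock [ 0.50044835 -0.02569071  0.107     ]
stand [ 0.47727197 -0.32320817  0.07      ]
blue [ 0.48719552 -0.29021446  0.09      ]
key [ 0.45756477 -0.37415246  0.075     ]
```

View pics/tc.png

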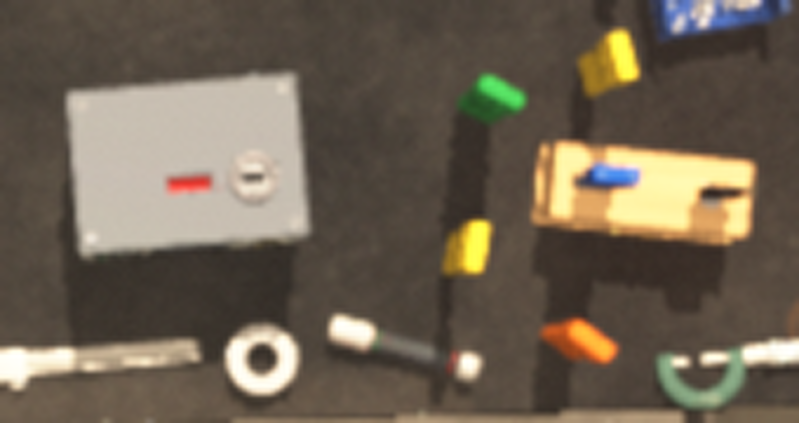

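View pics/sc.png

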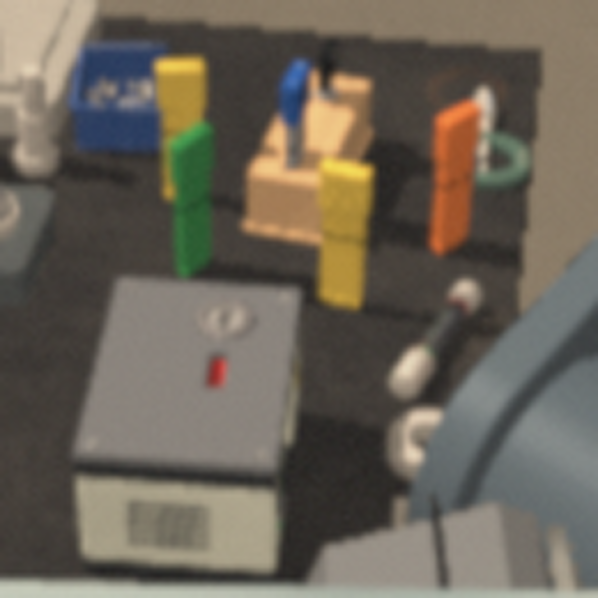

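The side crop shows blue at about (295,90) and black at about (328,60), both standing in the wooden stand. Blue is the setting master; green, yellow and orange are free-standing look-alikes. Next: their positions, orientation estimates and the tool axes.

```bash
cat >> h.py <<'E'
def P(n,u,v,z): return plane(n,u,v,z)
def go(target_pos,Rt,obs=None,cmdpos=None,cmdR=None):
    """fractions for a move from present pose"""
    o=robot.get_obs(); p=o["position"] if cmdpos is None else np.array(cmdpos)
    Rc=R.from_quat(o["tool_rot"]) if cmdR is None else cmdR
    d=Rc.inv().apply(np.array(target_pos)-p)/0.5
    w=(Rc.inv()*Rt).as_rotvec()/np.pi
    return np.round(np.r_[d,w],4)
def yawrot(a,b=None):
    """tool down, jaw axis z at world yaw a"""
    y=np.array([0,0,-1.]); z=np.array([np.cos(a),np.sin(a),0]); x=np.cross(y,z)
    return R.from_matrix(np.column_stack([x,y,z]))
E
python3 - <<'E'
from h import *
o=robot.get_obs(); M=R.from_quat(o["tool_rot"]).as_matrix(); print(M.round(4)); print("yaw z",np.arctan2(M[1,2],M[0,2]))
k=4.7
def c(x,y):return 255+x/k,155+y/k
# gauge top corners
for x,y in ((67,92),(297,73),(310,235),(80,255)): print("gc",P("top",*c(x,y),.105).round(4))
print("slot",P("top",*c(189,183),.103).round(4),"lock",P("top",*c(254,176),.1085).round(4))
for x,y in ((552,142),(755,160),(748,240),(535,225)): print("st",P("top",*c(x,y),.052).round(4))
ks=4.6
def s(x,y): return 230+x/ks,120+y/ks
for nm,a,b in (("blue",(612,176),(296,65)),("key",(722,192),(328,45)),("green",(495,95),(192,128)),("y1",(470,245),(345,165)),("y2",(610,60),(182,60)),("orange",(580,338),(455,108))):
    p,r=tri([ray("top",*c(*a)),ray("side",*s(*b))]); print(nm,p.round(4),np.round(r,4))
E
```

```text
[[ 8.997e-01 -1.000e-03  4.366e-01]
 [-4.366e-01 -1.400e-03  8.997e-01]
 [-3.000e-04 -1.000e+00 -1.700e-03]]
yaw z 1.1190032302203066
gc [0.5588 0.1111 0.105 ]
gc [ 0.568  -0.0602  0.105 ]
gc [ 0.4471 -0.0656  0.105 ]
gc [0.4372 0.1049 0.105 ]
slot [0.4885 0.0225 0.103 ] lock [ 0.4918 -0.0254  0.1085]
st [ 0.5161 -0.2592  0.052 ]
st [ 0.4976 -0.4142  0.052 ]
st [ 0.4364 -0.4058  0.052 ]
st [ 0.4526 -0.2434  0.052 ]
blue [ 0.484  -0.2836  0.1319] [0.0018 0.0018]
key [ 0.472  -0.3741  0.0957] [0.0013 0.0013]
green [ 0.5462 -0.2027  0.1241] [0.0014 0.0014]
y1 [ 0.4362 -0.1808  0.1199] [0.0006 0.0006]
y2 [ 0.5693 -0.2877  0.1253] [0.0014 0.0014]
orange [ 0.3667 -0.257   0.1243] [0.0013 0.0013]
```

Run:
```python
from h import *
print(go([.49,-.06,.26],yawrot(.057)))
```

```text
[ 9.343e-01 -1.250e-01 -9.291e-01  5.000e-04  3.380e-01  2.000e-04]
```

```bash
python3 -m crank '[[0.934,-0.125,-0.929,0.0005,0.338,0.0002,1],[0.934,-0.125,-0.929,0.0005,0.338,0.0002,0.3],[0.934,-0.125,-0.929,0.0005,0.338,0.0002,0.3],[0.934,-0.125,-0.929,0.0005,0.338,0.0002,0.3],[0.934,-0.125,-0.929,0.0005,0.338,0.0002,0.3],[0.934,-0.125,-0.929,0.0005,0.338,0.0002,0.3],[0.934,-0.125,-0.929,0.0005,0.338,0.0002,0.3],[0.934,-0.125,-0.929,0.0005,0.338,0.0002,0.3],[0.934,-0.125,-0.929,0.0005,0.338,0.0002,0.3],[0.934,-0.125,-0.929,0.0005,0.338,0.0002,0.3]]'
python3 - <<'E'
from h import *
print(go([.49,-.06,.26],yawrot(.057)))
E
```

```text
time: 1.4
position: [0.4784, -0.0271, 0.2569]
tool_rot: [-0.513, 0.486, -0.486, 0.515]
ft_force: [0.6, 0.1, 0.0]
grip_width: 0.0563
[ 0.0671 -0.0062  0.0194 -0.0004 -0.0001 -0.0005]
```

```bash
python3 -m crank '[[0.067,-0.006,0.019,0,0,0,0.1],[0.067,-0.006,0.019,0,0,0,0.1],[0.067,-0.006,0.019,0,0,0,0.1],[0.067,-0.006,0.019,0,0,0,0.1]]'
python3 - <<'E'
from h import *
import json
o=robot.get_obs(); im=vision.camera("wrist"); cv2.imwrite("pics/w1.png",im); np.savez("w1.npz",**o)
print(o["position"],o["q"])
cv2.imwrite("pics/w1x.png",cv2.resize(im,None,fx=1.42,fy=1.42,interpolation=cv2.INTER_CUBIC))
E
```

```text
time: 1.9
position: [0.4887, -0.0565, 0.2594]
tool_rot: [-0.514, 0.486, -0.485, 0.515]
ft_force: [-0.8, 0.1, 0.2]
grip_width: 0.0483
[ 0.48868571 -0.05652958  0.25941682] [-0.34400214  0.27147524  1.67819211  0.00193867  1.19275369 -0.40355183]
```

View pics/w1x.png

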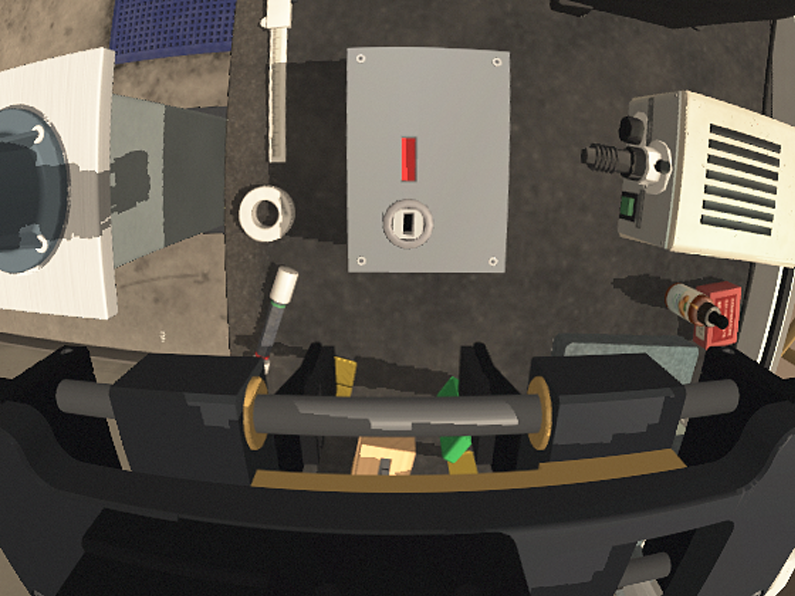

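The view shows the gauge square on, with the red slot at about (409,158) and the keyway at about (408,223) in enlarged pixels. Next I'll measure them.

Run:
```python
from h import *
o=dict(np.load("w1.npz")); im=cv2.imread("pics/w1.png")
b,g,r=[im[...,i].astype(int) for i in range(3)]
def rep(m,z,box,name):
    n,l,st,ce=cv2.connectedComponentsWithStats(m.astype(np.uint8))
    for i in range(1,n):
        if st[i,4]<25: continue
        x,y=ce[i]
        if not(box[0]<x<box[2] and box[1]<y<box[3]):continue
        cn,_=cv2.findContours((l==i).astype(np.uint8),cv2.RETR_EXTERNAL,cv2.CHAIN_APPROX_NONE)
        pts=np.array([plane("wrist",*p[0],z,o)[:2] for p in cn[0]],np.float32)
        print(name,st[i],ce[i].round(2),plane("wrist",x,y,z,o).round(4),"rect",cv2.minAreaRect(pts*1000))
rep((r>120)&(g<90)&(b<90),.103,(260,80,310,140),"red")
rep((r+g+b<150),.105,(260,140,310,180),"key")
# gauge top outline
gr=(abs(r-g)<14)&(abs(g-b)<14)&(r>100)&(r<190)
rep(gr,.105,(230,30,370,200),"top")
cv2.imwrite("pics/w1c.png",cv2.resize(im[85:185,240:350],None,fx=6,fy=6,interpolation=cv2.INTER_NEAREST))
```

```text
red [283  97  10  30 286] [287.34 111.37] [0.4923 0.026  0.103 ] rect ((492.49267578125, 25.87751007080078), (9.403217315673828, 30.75394058227539), 3.3647348880767822)
key [284 151   6  12  65] [286.77 156.77] [ 0.4946 -0.022   0.105 ] rect ((494.2837829589844, -21.71590805053711), (5.294469356536865, 11.747173309326172), 3.4605894088745117)
top [  244    33   116   159 16658] [301.59 109.44] [0.5069 0.029  0.105 ] rect ((507.21685791015625, 26.70446014404297), (120.96863555908203, 170.37249755859375), 3.109194755554199)
top [295 148   6  20  32] [298.12 158.  ] [ 0.5066 -0.0225  0.105 ] rect ((506.2923583984375, -22.187789916992188), (4.9015727043151855, 20.3443603515625), 0.8160045146942139)
```

View pics/w1c.png

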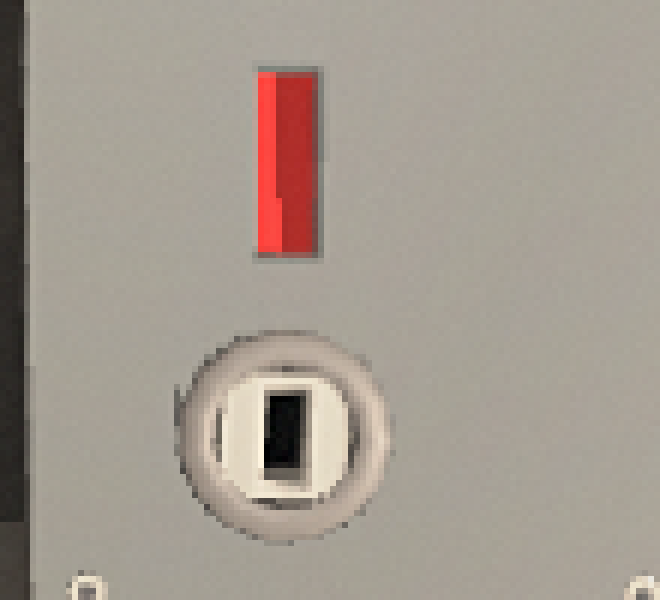

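Run:
```python
from h import *
print(go([.465,-.43,.25],yawrot(-.108)))
```

```text
[ 7.428e-01  1.770e-02 -9.170e-02 -0.000e+00  5.320e-02 -6.000e-04]
```

```bash
python3 -m crank '[[0.743,0.018,-0.092,0,0.053,0,0.1],[0.743,0.018,-0.092,0,0.053,0,0.1],[0.743,0.018,-0.092,0,0.053,0,0.1],[0.743,0.018,-0.092,0,0.053,0,0.1],[0.743,0.018,-0.092,0,0.053,0,0.1],[0.743,0.018,-0.092,0,0.053,0,0.1],[0.743,0.018,-0.092,0,0.053,0,0.1],[0.743,0.018,-0.092,0,0.053,0,0.1],[0.743,0.018,-0.092,0,0.053,0,0.1],[0.743,0.018,-0.092,0,0.053,0,0.1]]'
python3 - <<'E'
from h import *
o=robot.get_obs(); im=vision.camera("wrist"); cv2.imwrite("pics/w2.png",im); np.savez("w2.npz",**o)
print(o["position"],o["q"])
cv2.imwrite("pics/w2x.png",cv2.resize(im,None,fx=1.42,fy=1.42,interpolation=cv2.INTER_CUBIC))
E
```

```text
time: 3.2
position: [0.4654, -0.4299, 0.2505]
tool_rot: [-0.472, 0.526, -0.526, 0.473]
ft_force: [0.4, -0.0, -0.9]
grip_width: 0.048
[ 0.4653941  -0.42986363  0.25053419] [-0.92270229  0.48791782  1.347833    0.00167441  1.30630691 -0.81585532]
```

View pics/w2x.png

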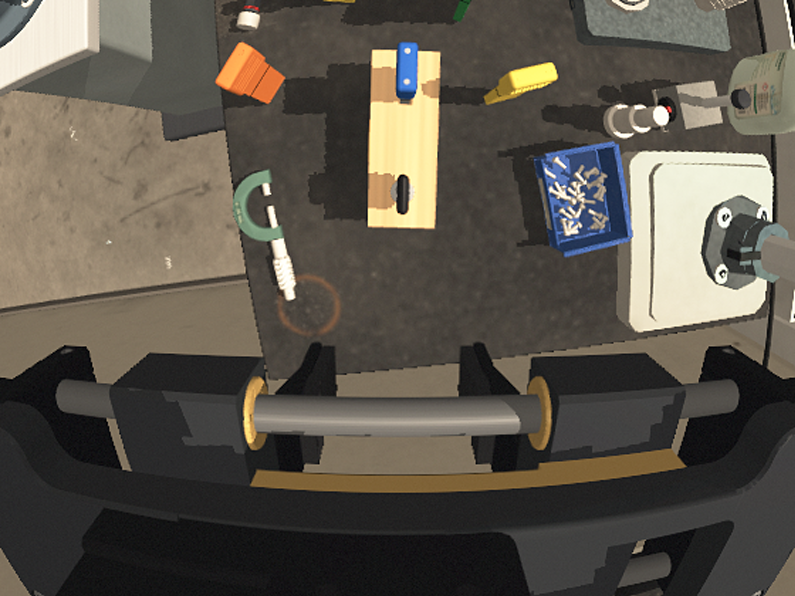

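The stand is seen from above, with the blue master handle at (406,70) and the black key bow at (402,193) in enlarged pixels. Candidates for the master are blue (406,70), orange (250,72), yellow (525,78) and green (460,10). Blue is the one in the pocket and matches the description.

Run:
```python
from h import *
o=dict(np.load("w2.npz")); im=cv2.imread("pics/w2.png")
h=cv2.cvtColor(im,cv2.COLOR_BGR2HSV)
H,S,V=[h[...,i].astype(int) for i in range(3)]
def rep(m,z,box,name,mn=25):
    M=np.zeros(m.shape,np.uint8); M[box[1]:box[3],box[0]:box[2]]=m[box[1]:box[3],box[0]:box[2]]
    M=cv2.morphologyEx(M,cv2.MORPH_CLOSE,np.ones((3,3)))
    n,l,st,ce=cv2.connectedComponentsWithStats(M)
    for i in range(1,n):
        if st[i,4]<mn: continue
        cn,_=cv2.findContours((l==i).astype(np.uint8),cv2.RETR_EXTERNAL,cv2.CHAIN_APPROX_NONE)
        pts=np.array([plane("wrist",*p[0],z,o)[:2] for p in cn[0]],np.float32)
        print(name,st[i],ce[i].round(2),"rect",np.round(np.array(cv2.minAreaRect(pts*1000)[0]),1),np.round(cv2.minAreaRect(pts*1000)[1],1),round(cv2.minAreaRect(pts*1000)[2],2))
rep((H>8)&(H<30)&(S>60)&(V>60),.052,(250,30,315,165),"stand",500)
rep((H>100)&(H<125)&(S>120),.126,(270,25,300,75),"blue")
rep((V<75),.100,(273,118,292,155),"key",20)
cv2.imwrite("pics/w2c.png",cv2.resize(im[25:170,240:330],None,fx=4.1,fy=4.1,interpolation=cv2.INTER_NEAREST))
```

```text
stand [ 259   32   52  130 5405] [283.72  99.84] rect [ 481.9 -329.2] [156.1  58.3] 82.28
blue [279  30  16  40 513] [285.97  49.02] rect [ 487.2 -289. ] [39.5 13.4] 80.31
key [279 123   9  28 202] [283.   136.32] rect [ 475.4 -374.8] [28.2  8.3] 83.77
```

View pics/w2c.png

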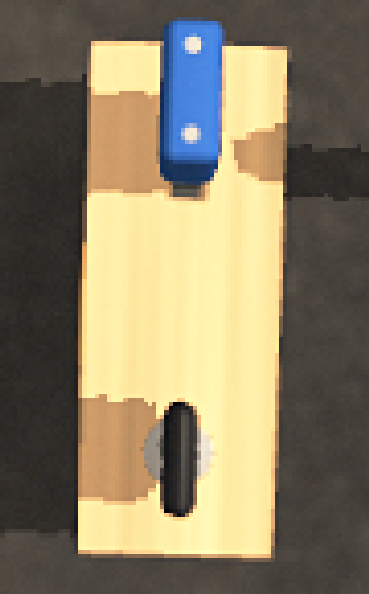

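Run:
```python
from h import *
Y=yawrot(-.122)
print(go([.4755,-.3747,.16],Y)); print(go([.4755,-.3747,.078],Y))
```

```text
[-0.1122  0.1813  0.0081 -0.0003  0.0046 -0.0004]
[-1.120e-01  3.453e-01  8.000e-03 -3.000e-04  4.600e-03 -4.000e-04]
```

```bash
python3 -m crank '[[-0.112,0.18,0.008,-0.0003,0.0046,-0.0004,0],[-0.112,0.18,0.008,-0.0003,0.0046,-0.0004,0],[-0.112,0.18,0.008,-0.0003,0.0046,-0.0004,-0.1],[-0.112,0.26,0.008,-0.0003,0.0046,-0.0004,-0.3],[-0.112,0.345,0.008,-0.0003,0.0046,-0.0004,-0.4],[-0.112,0.345,0.008,-0.0003,0.0046,-0.0004,-0.4],[-0.112,0.345,0.008,-0.0003,0.0046,-0.0004,-0.4]]'
python3 - <<'E'
from h import *
o=robot.get_obs(); im=vision.camera("wrist"); cv2.imwrite("pics/w3.png",im); np.savez("w3.npz",**o)
print(o["position"],o["q"],o["ft_force"])
cv2.imwrite("pics/w3x.png",cv2.resize(im[180:390,150:430],None,fx=2.8,fy=2.8,interpolation=cv2.INTER_CUBIC))
E
```

```text
time: 4.12
position: [0.4765, -0.3782, 0.08]
tool_rot: [0.468, -0.528, 0.532, -0.468]
ft_force: [0.3, 0.3, 0.3]
grip_width: 0.0264
[ 0.47646859 -0.37821111  0.08004851] [-8.54341968e-01  6.53683005e-01  1.57828447e+00 -2.05321909e-04
  9.05205119e-01 -7.30191087e-01] [0.2600607  0.31322296 0.26959363]
```

View pics/w3x.png

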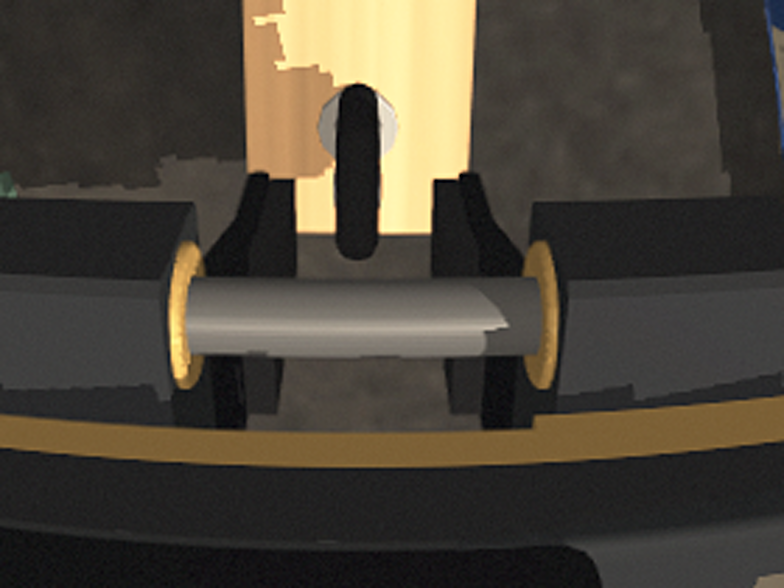

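The jaws straddle the bow, which is at x≈358 against a jaw midline of about 365. The arm is still settling about 3 mm short in y, so I'll hold and recheck.

```bash
python3 -m crank '[[0,0,0,0,0,0,-0.4],[0,0,0,0,0,0,-0.4]]'
python3 - <<'E'
from h import *
print(go([.4755,-.3747,.078],yawrot(-.122)))
o=robot.get_obs()
for p in ([.4755,-.3747,.1],[.4755,-.3747,.0565]): print(proj("wrist",p,o))
im=vision.camera("wrist"); cv2.imwrite("pics/w4.png",im)
m=(im.max(2)<45).astype(np.uint8)
b=im[205:300,265:292]; print([(205+i,265+np.where(r.max(1)<45)[0].min(),265+np.where(r.max(1)<45)[0].max()) for i,r in enumerate(b) if (r.max(1)<45).any()][::4])
E
```

```text
time: 4.42
position: [0.4756, -0.3767, 0.0791]
tool_rot: [0.468, -0.529, 0.531, -0.468]
ft_force: [0.3, 0.7, 0.2]
grip_width: 0.0264
[-0.0039  0.0022 -0.0008 -0.0005 -0.0005  0.0005]
[278.3655519 253.455685 ]
[278.49539026 227.36767472]
[(212, np.int64(278), np.int64(279)), (216, np.int64(273), np.int64(284)), (220, np.int64(273), np.int64(285)), (224, np.int64(272), np.int64(286)), (228, np.int64(272), np.int64(286)), (232, np.int64(272), np.int64(286)), (236, np.int64(272), np.int64(286)), (240, np.int64(272), np.int64(286)), (244, np.int64(272), np.int64(286)), (248, np.int64(272), np.int64(286)), (252, np.int64(272), np.int64(286)), (256, np.int64(272), np.int64(285)), (260, np.int64(272), np.int64(285)), (264, np.int64(272), np.int64(285)), (268, np.int64(271), np.int64(286)), (272, np.int64(273), np.int64(284))]
```

```bash
python3 -m crank '[[-0.004,0.002,0,0,0,0,-0.4],[-0.004,0.002,0,0,0,0,-1],[-0.004,0.002,0,0,0,0,-1],[-0.004,0.002,0,0,0,0,-1],[-0.004,0.002,0,0,0,0,-1]]' 35
python3 - <<'E'
from h import *
o=robot.get_obs();print(o["position"],o["ft_force"],o["moment"],o["grip_width"])
E
```

```text
time: 5.1
position: [0.4753, -0.3741, 0.0767]
tool_rot: [-0.468, 0.53, -0.53, 0.468]
ft_force: [-0.5, 0.5, 0.5]
grip_width: 0.0015
[ 0.47533864 -0.37409019  0.07667708] [-0.49378354  0.46193778  0.48677991] [-0.06501773  0.02832025 -0.02632055] 0.0014738149522175803
```

The opening reads 1.5 mm where the bow should be 9 mm, so I'll look before lifting.

Run:
```python
from h import *
im=vision.camera("wrist"); cv2.imwrite("pics/w5.png",im)
cv2.imwrite("pics/w5x.png",cv2.resize(im[180:390,150:430],None,fx=2.8,fy=2.8,interpolation=cv2.INTER_CUBIC))
im=vision.camera("side"); cv2.imwrite("pics/s5.png",cv2.resize(im[110:200,260:360],None,fx=6,fy=6,interpolation=cv2.INTER_CUBIC))
```

```text
(no output)
```

View pics/w5x.png

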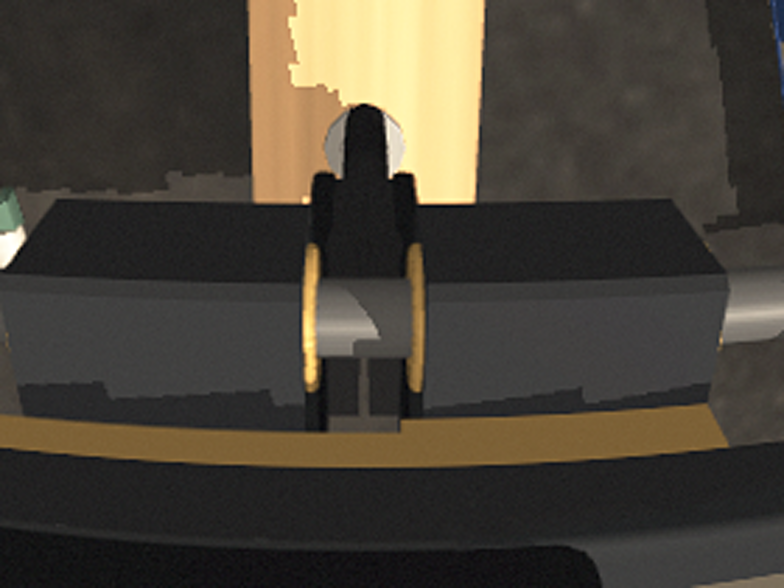

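View pics/s5.png

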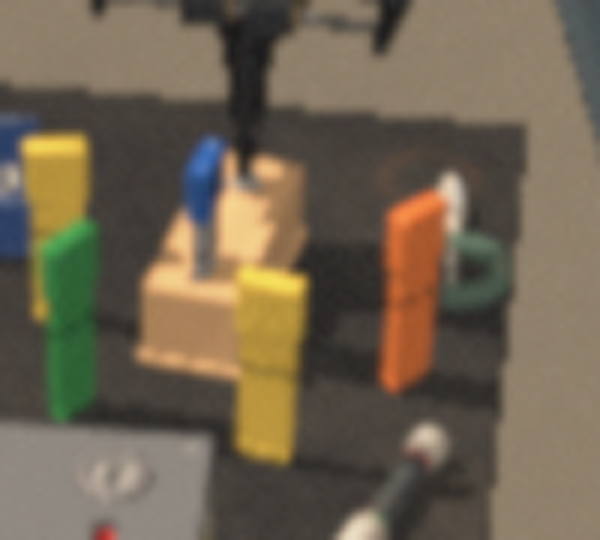

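Run:
```python
from h import *
o=robot.get_obs(); print(o["position"],o["grip_width"],o["ft_force"])
M=R.from_quat(o["tool_rot"]).as_matrix()
for n,t in (("tcp",[0,0,0]),("tip+x",[.0095,.014,0]),("tip-x",[-.0095,.014,0]),("grasp-x",[-.0095,-.005,0])):
    print(n,((proj("wrist",o["position"]+M@np.array(t),o)-[150,180])*2.8).round())
c=[.4755,-.3747]; d=np.array([.1217,.9926])
for z in (.1,.062,.054):
    for s in (-.015,0,.015): print(z,s,((proj("wrist",[c[0]+d[0]*s,c[1]+d[1]*s,z],o)-[150,180])*2.8).round())
```

```text
[ 0.47532441 -0.37406854  0.076696  ] 0.00031959993244558423 [ 0.6160359  -0.87855743  0.39341745]
tcp [361. 175.]
tip+x [362. 190.]
tip-x [361. 115.]
grasp-x [361. 143.]
0.1 -0.015 [363. 288.]
0.1 0 [362. 222.]
0.1 0.015 [362. 152.]
0.062 -0.015 [363. 212.]
0.062 0 [363. 154.]
0.062 0.015 [362.  94.]
0.054 -0.015 [363. 198.]
0.054 0 [363. 142.]
0.054 0.015 [362.  84.]
```

The bow stayed ahead of and below the fingers. The fingertips in the picture look shorter than stated, so I'll open, lift clear and check the tips against two views.

```bash
python3 -m crank '[[0,0,0,0,0,0,-0.4],[0,0,0,0,0,0,-0.4],[0,0,0,0,0,0,-0.4],[0,-0.1,0,0,0,0,-0.4],[0,-0.1,0,0,0,0,-0.4],[0,-0.1,0,0,0,0,-0.4],[0,-0.1,0,0,0,0,-0.4],[0,-0.1,0,0,0,0,-0.4]]'
python3 - <<'E'
from h import *
o=robot.get_obs(); print(o["position"],o["grip_width"])
im=vision.camera("side"); u,v=map(int,proj("side",o["position"])); print("side tcp",proj("side",o["position"]))
M=R.from_quat(o["tool_rot"]).as_matrix()
for n,t in (("tipL",[0,.014,.013]),("tipR",[0,.014,-.013]),("hyp",[0,-.023,.013]),("bodyface",[0,-.056,0])): print(n,(proj("side",o["position"]+M@np.array(t))-[u-50,v-60])*6)
cv2.imwrite("pics/s6.png",cv2.resize(im[v-60:v+40,u-50:u+50],None,fx=6,fy=6,interpolation=cv2.INTER_CUBIC))
im=vision.camera("wrist"); cv2.imwrite("pics/w6.png",im)
cv2.imwrite("pics/w6x.png",cv2.resize(im[100:390,150:430],None,fx=2.0,fy=2.0,interpolation=cv2.INTER_CUBIC))
E
```

```text
time: 6.2
position: [0.4748, -0.3735, 0.1257]
tool_rot: [-0.468, 0.531, -0.529, 0.468]
ft_force: [-0.3, -0.2, 0.1]
grip_width: 0.0259
[ 0.47481233 -0.37347234  0.12565584] 0.02591237556859497
side tcp [301.10604244 122.36530565]
tipL [278.56216537 380.15446233]
tipR [321.54713056 386.47750312]
hyp [279.86468696 323.81941796]
bodyface [303.21016922 274.99974699]
```

View pics/s6.png

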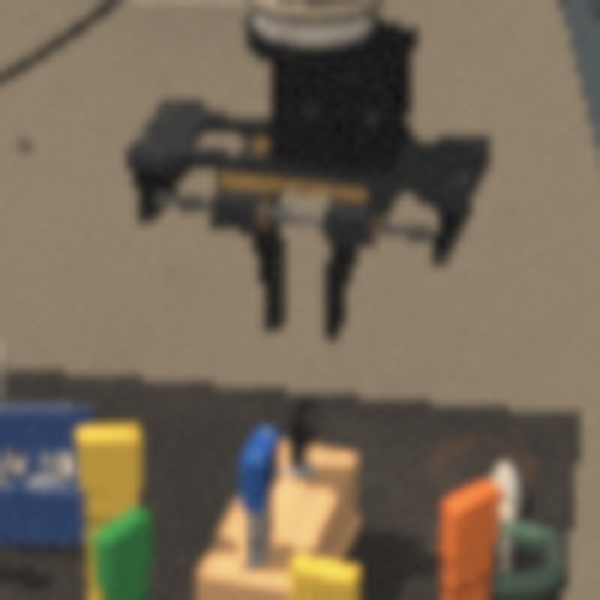

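View pics/w6x.png

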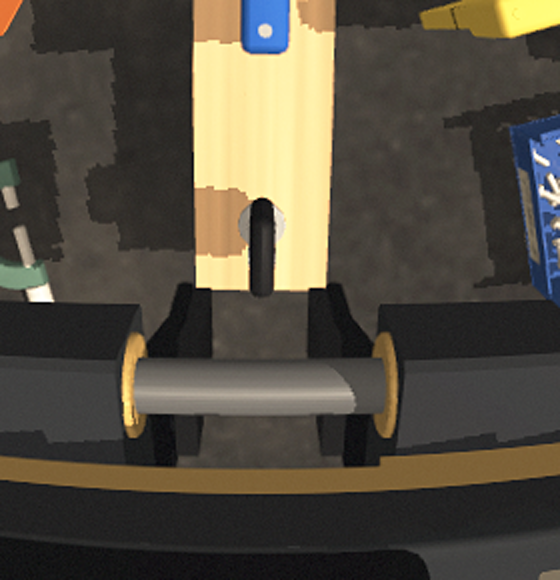

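Both views put the fingertips about 21 mm behind the reported TCP instead of 14 mm ahead. The stated tip should fall at row 380–386 of the side crop and I see it at 328–338. The earlier shut-on-nothing agrees. I'll use tip = TCP − 21 mm along the tool, and lower carefully with a force check.

```bash
python3 -m crank '[[0.002,0.06,0.001,0,0,0,-0.4],[0.002,0.1,0.001,0,0,0,-0.4],[0.002,0.12,0.001,0,0,0,-0.4],[0.002,0.13,0.001,0,0,0,-0.4],[0.002,0.135,0.001,0,0,0,-0.4],[0.002,0.14,0.001,0,0,0,-0.4],[0.002,0.14,0.001,0,0,0,-0.4],[0.002,0.14,0.001,0,0,0,-0.4]]'
python3 - <<'E'
from h import *
o=robot.get_obs(); print(o["position"],o["grip_width"],o["ft_force"])
im=vision.camera("wrist"); cv2.imwrite("pics/w7.png",im)
cv2.imwrite("pics/w7x.png",cv2.resize(im[100:390,150:430],None,fx=2.0,fy=2.0,interpolation=cv2.INTER_CUBIC))
E
```

```text
time: 7.3
position: [0.4759, -0.3753, 0.0571]
tool_rot: [0.468, -0.53, 0.53, -0.468]
ft_force: [-0.3, 0.6, -1.0]
grip_width: 0.0263
[ 0.47587563 -0.37526702  0.05708139] 0.026277593897285782 [-0.33147865  0.64423236 -1.0443504 ]
```

View pics/w7x.png

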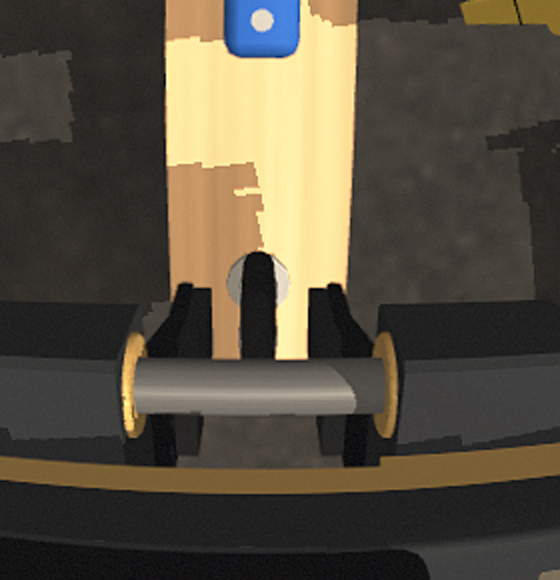

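No contact at a reported z of 0.057, where stated tips would already be inside the stand. I'll lower 13 mm more and grip.

```bash
python3 -m crank '[[-0.001,0.02,-0.001,0,0,0,-0.4],[-0.001,0.026,-0.001,0,0,0,-0.4],[-0.001,0.026,-0.001,0,0,0,-0.4],[-0.001,0.026,-0.001,0,0,0,-1],[-0.001,0.026,-0.001,0,0,0,-1],[-0.001,0.026,-0.001,0,0,0,-1],[-0.001,0.026,-0.001,0,0,0,-1],[-0.001,0.026,-0.001,0,0,0,-1]]' 35
python3 - <<'E'
from h import *
o=robot.get_obs(); print(o["position"],o["grip_width"],o["ft_force"],o["moment"])
E
```

```text
time: 8.35
position: [0.4754, -0.3747, 0.0439]
tool_rot: [0.468, -0.53, 0.53, -0.468]
ft_force: [0.1, -0.6, 1.1]
grip_width: 0.0087
[ 0.47539402 -0.37466629  0.04390319] 0.00865389311701471 [ 0.11979227 -0.6280272   1.14180974] [-0.09282281  0.05729561  0.05710226]
```

```bash
python3 -m crank '[[0,-0.04,0,0,0,0,-1],[0,-0.12,0,0,0,0,-1],[0,-0.24,0,0,0,0,-1],[0,-0.28,0,0,0,0,-1],[0,-0.28,0,0,0,0,-1],[0,-0.28,0,0,0,0,-1]]'
python3 - <<'E'
from h import *
o=robot.get_obs(); print(o["position"],o["grip_width"],o["ft_force"],o["moment"])
print(go([.4948,-.0221,.16],yawrot(.0543)))
E
```

```text
time: 9.1
position: [0.4744, -0.3736, 0.1823]
tool_rot: [-0.468, 0.531, -0.529, 0.468]
ft_force: [-0.4, -0.0, -0.3]
grip_width: 0.0087
[ 0.47444221 -0.37363647  0.18230008] 0.008675916239474335 [-0.3779581  -0.0200988  -0.33601899] [-0.08852773  0.09574868  0.00061507]
[-7.026e-01  4.620e-02 -4.630e-02  7.000e-04 -5.670e-02 -7.000e-04]
```

```bash
python3 -m crank '[[-0.702,0,-0.046,0.0007,-0.0567,-0.0007,-1],[-0.702,0,-0.046,0.0007,-0.0567,-0.0007,-1],[-0.702,0,-0.046,0.0007,-0.0567,-0.0007,-1],[-0.702,0,-0.046,0.0007,-0.0567,-0.0007,-1],[-0.702,0,-0.046,0.0007,-0.0567,-0.0007,-1],[-0.702,0,-0.046,0.0007,-0.0567,-0.0007,-1],[-0.702,0.046,-0.046,0.0007,-0.0567,-0.0007,-1],[-0.702,0.046,-0.046,0.0007,-0.0567,-0.0007,-1],[-0.702,0.046,-0.046,0.0007,-0.0567,-0.0007,-1],[-0.702,0.046,-0.046,0.0007,-0.0567,-0.0007,-1]]'
python3 - <<'E'
from h import *
o=robot.get_obs(); print(o["position"],o["grip_width"],o["q"])
print(go([.4948,-.0221,.15],yawrot(.0543)))
im=vision.camera("wrist"); cv2.imwrite("pics/w8.png",im)
cv2.imwrite("pics/w8x.png",cv2.resize(im[100:390,150:430],None,fx=2.0,fy=2.0,interpolation=cv2.INTER_CUBIC))
E
```

```text
time: 10.35
position: [0.4962, -0.0241, 0.161]
tool_rot: [-0.513, 0.485, -0.488, 0.513]
ft_force: [0.2, -0.1, 0.1]
grip_width: 0.0087
[ 0.49615301 -0.02412579  0.16102735] 0.00872003585923226 [-0.27292469  0.40822357  1.79069399 -0.00185674  0.93971377 -0.32492488]
[-0.0042  0.022  -0.0025 -0.0007 -0.0004  0.0008]
```

View pics/w8x.png

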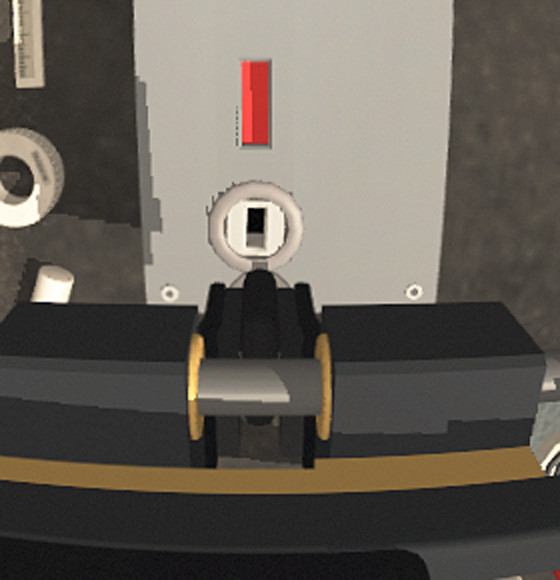

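```bash
python3 -m crank '[[-0.004,0.022,-0.0025,-0.0007,-0.0004,0.0008,-1],[-0.004,0.03,-0.0025,-0.0007,-0.0004,0.0008,-1],[-0.004,0.03,-0.0025,-0.0007,-0.0004,0.0008,-1],[-0.004,0.03,-0.0025,-0.0007,-0.0004,0.0008,-1]]'
python3 - <<'E'
from h import *
o=robot.get_obs(); np.savez("w9.npz",**o); print(o["position"],R.from_quat(o["tool_rot"]).as_matrix()[:,1:].round(4).tolist())
im=vision.camera("wrist"); cv2.imwrite("pics/w9.png",im)
M=R.from_quat(o["tool_rot"]).as_matrix()
def q(p): return ((proj("wrist",p,o)-[250,190])*8).round(1)
print("keyway",q([.4948,-.0221,.107]))
for n,t in (("tip",[0,.010,0]),("tip-",[-.007,.010,0]),("tip+",[.007,.010,0]),("bittop-x",[-.007,-.008,0]),("collarbot",[-.010,-.008,0])): print(n,q(o["position"]+M@np.array(t)))
cv2.imwrite("pics/w9x.png",cv2.resize(im[190:260,250:330],None,fx=8,fy=8,interpolation=cv2.INTER_NEAREST))
E
```

```text
time: 10.9
position: [0.4946, -0.0215, 0.1458]
tool_rot: [0.514, -0.486, 0.486, -0.514]
ft_force: [0.2, -0.3, -0.7]
grip_width: 0.0084
[ 0.49456521 -0.02153128  0.14577883] [[-0.0003, 0.9985], [0.0003, 0.0556], [-1.0, -0.0003]]
keyway [235.4 265.9]
tip [232.5 373.1]
tip- [232.3 292. ]
tip+ [232.6 452.3]
bittop-x [231.9 372.9]
collarbot [231.8 334.9]
```

View pics/w9x.png

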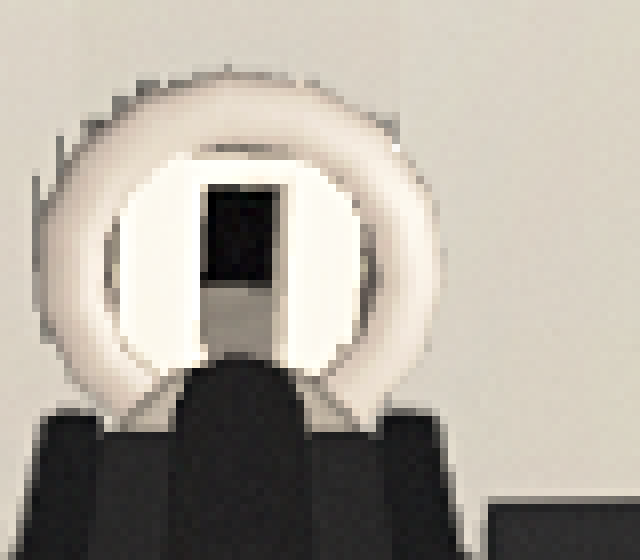

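Run:
```python
from h import *
o=dict(np.load("w9.npz")); o["position"]=np.array([.49615301,-.02412579,.16102735])
q8=np.array([-0.513,0.485,-0.488,0.513]); o["tool_rot"]=q8/np.linalg.norm(q8)
im=cv2.imread("pics/w8.png"); M=R.from_quat(o["tool_rot"]).as_matrix()
def q(p): return ((proj("wrist",p,o)-[240,180])*8).round(1)
print("keyway",q([.4948,-.0221,.107]))
for n,t in (("tip",[0,.010,0]),("tip-",[-.007,.010,0]),("bittop-x",[-.007,-.008,0]),("collar-x",[-.010,-.008,0]),("collar-x top",[-.010,-.012,0]),("bowlow -x",[-.015,-.018,0]),("bowtop -x",[-.015,-.056,0])): print(n,q(o["position"]+M@np.array(t)))
cv2.imwrite("pics/w8c.png",cv2.resize(im[180:255,240:330],None,fx=8,fy=8,interpolation=cv2.INTER_NEAREST))
```

```text
keyway [298.8 267.4]
tip [312.5 453.1]
tip- [312.3 372. ]
bittop-x [311.9 452.9]
collar-x [311.8 414.9]
collar-x top [311.7 434.2]
bowlow -x [311.4 397.4]
bowtop -x [309.9 630.3]
```

View pics/w8c.png

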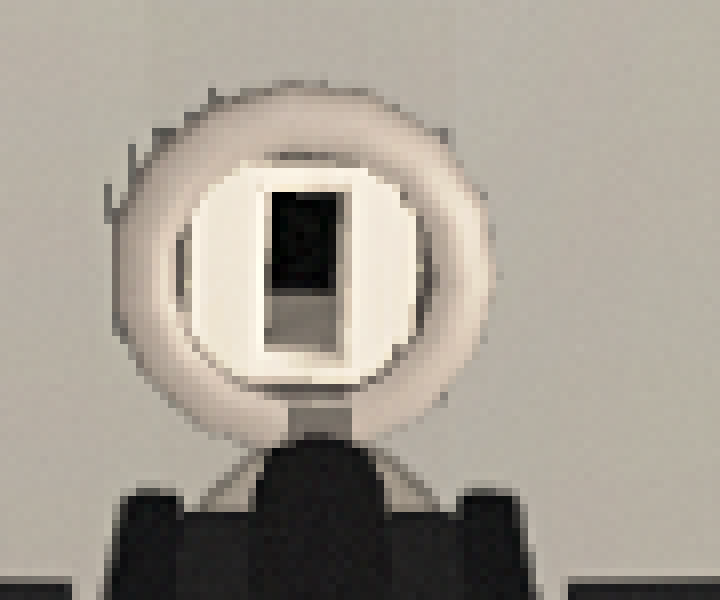

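Run:
```python
from h import *
o=dict(np.load("w9.npz")); o["position"]=np.array([.49615301,-.02412579,.16102735])
q8=np.array([-0.513,0.485,-0.488,0.513]); o["tool_rot"]=q8/np.linalg.norm(q8)
M=R.from_quat(o["tool_rot"]).as_matrix()
def q(p): return ((proj("wrist",p,o)-[240,180])*8).round(0)
for y in (-.008,-.012):
  for s in (0,.002):
    print(y,s,[tuple(q(o["position"]+M@np.array([s-.010*np.cos(a),y,.0006+.010*np.sin(a)]))) for a in np.radians([-90,-60,-45,-30,0,30,60])])
def qt(t): return q(o["position"]+M@np.array(t))
print("bit thickness px",qt([-.007,.010,.0025])-qt([-.007,.010,-.0025]),"at top",qt([-.007,-.008,.0025])-qt([-.007,-.008,-.0025]))
```

```text
-0.008 0 [(np.float64(187.0), np.float64(540.0)), (np.float64(203.0), np.float64(478.0)), (np.float64(224.0), np.float64(452.0)), (np.float64(252.0), np.float64(432.0)), (np.float64(320.0), np.float64(415.0)), (np.float64(388.0), np.float64(432.0)), (np.float64(437.0), np.float64(478.0))]
-0.008 0.002 [(np.float64(187.0), np.float64(564.0)), (np.float64(204.0), np.float64(503.0)), (np.float64(225.0), np.float64(477.0)), (np.float64(252.0), np.float64(457.0)), (np.float64(320.0), np.float64(440.0)), (np.float64(388.0), np.float64(457.0)), (np.float64(436.0), np.float64(503.0))]
-0.012 0 [(np.float64(184.0), np.float64(561.0)), (np.float64(201.0), np.float64(498.0)), (np.float64(222.0), np.float64(472.0)), (np.float64(251.0), np.float64(451.0)), (np.float64(320.0), np.float64(434.0)), (np.float64(389.0), np.float64(451.0)), (np.float64(439.0), np.float64(498.0))]
-0.012 0.002 [(np.float64(185.0), np.float64(586.0)), (np.float64(201.0), np.float64(524.0)), (np.float64(223.0), np.float64(497.0)), (np.float64(251.0), np.float64(477.0)), (np.float64(320.0), np.float64(460.0)), (np.float64(389.0), np.float64(477.0)), (np.float64(439.0), np.float64(523.0))]
bit thickness px [62.  0.] at top [68.  0.]
```

The bit shows at (319,395–435) in the crop and the keyway centre at about (305,273). In the hand the key sits about 2 mm to −y and 0.6 mm to +x of the tool axis. I'll correct for that and lower in stages.

Run:
```python
from h import *
print(go([.4948,-.0207,.118],yawrot(.0543)))
```

```text
[-0.0016  0.0558  0.0003 -0.      0.0004 -0.0001]
```

```bash
python3 -m crank '[[-0.0016,0.03,0.0003,0,0,0,-1],[-0.0016,0.05,0.0003,0,0,0,-1],[-0.0016,0.056,0.0003,0,0,0,-1],[-0.0016,0.056,0.0003,0,0,0,-1],[-0.0016,0.06,0.0003,0,0,0,-1],[-0.0016,0.064,0.0003,0,0,0,-1],[-0.0016,0.068,0.0003,0,0,0,-1],[-0.0016,0.068,0.0003,0,0,0,-1]]';python3 - <<'E'
from h import *
o=robot.get_obs(); print(o["position"],o["grip_width"],o["ft_force"],o["moment"])
print(go([.4948,-.0207,.112],yawrot(.0543)))
E
```

```text
time: 11.95
position: [0.4945, -0.0207, 0.1117]
tool_rot: [0.514, -0.486, 0.486, -0.514]
ft_force: [0.4, -0.3, 0.0]
grip_width: 0.0085
[ 0.49445019 -0.02068046  0.11165546] 0.008519015037144124 [ 0.38791202 -0.27215416  0.03737779] [-0.08204843  0.02972467 -0.04193279]
[ 0.0001 -0.0007  0.0007  0.0002  0.0004 -0.0001]
```

It is 5 mm in with no force, so I'll continue home.

```bash
python3 -m crank '[[0,0.008,0,0,0,0,-1],[0,0.014,0,0,0,0,-1],[0,0.019,0,0,0,0,-1],[0,0.023,0,0,0,0,-1],[0,0.025,0,0,0,0,-1],[0,0.025,0,0,0,0,-1],[0,0.025,0,0,0,0,-1]]';python3 - <<'E'
from h import *
o=robot.get_obs(); print(o["position"],o["grip_width"],o["ft_force"],o["moment"])
im=vision.camera("wrist"); cv2.imwrite("pics/w10.png",im)
cv2.imwrite("pics/w10x.png",cv2.resize(im[190:260,240:330],None,fx=8,fy=8,interpolation=cv2.INTER_NEAREST))
E
```

```text
time: 12.82
position: [0.4946, -0.0207, 0.0993]
tool_rot: [-0.514, 0.486, -0.486, 0.514]
ft_force: [-0.1, -0.2, -0.7]
grip_width: 0.0088
[ 0.49461897 -0.02071632  0.09934379] 0.008815365783184367 [-0.09527088 -0.17626004 -0.70999632] [-0.03447032  0.0275719   0.05868367]
```

View pics/w10x.png

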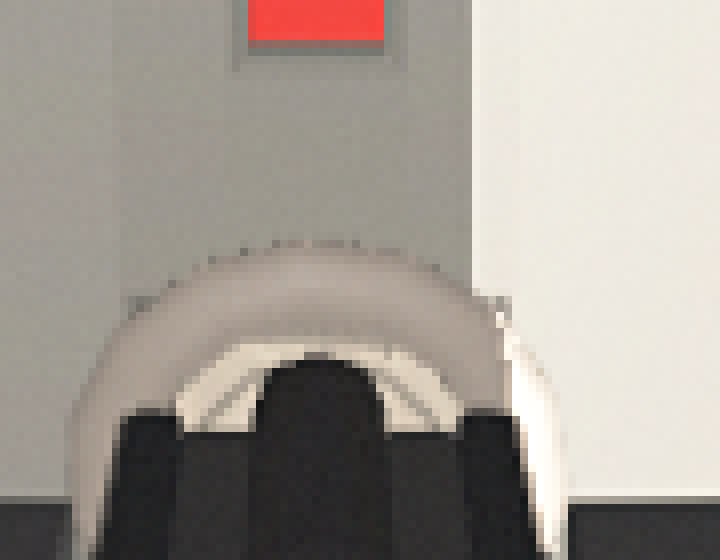

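```bash
python3 -m crank '[[0,0.002,0,0,0,0,-1],[0,0.004,0,0,0,0,-1],[0,0.004,0,0,0,0,-1]]';python3 - <<'E'
from h import *
o=robot.get_obs(); print(o["position"],o["grip_width"],o["ft_force"],o["moment"])
E
python3 -m crank '[[0,0.002,0,0,0,0,-1],[0,0.003,0,0,0,0,-1],[0,0.003,0,0,0,0,-1]]'
```

```text
time: 13.25
position: [0.4948, -0.0207, 0.0987]
tool_rot: [-0.514, 0.486, -0.486, 0.514]
ft_force: [-1.9, 0.4, 10.5]
grip_width: 0.0087
[ 0.4948186  -0.020731    0.09873794] 0.008678019518620178 [-1.91548175  0.44731438 10.53451018] [ 0.02127254  0.5030057  -0.03848114]
time: 13.62
position: [0.4949, -0.0208, 0.0986]
tool_rot: [-0.514, 0.485, -0.486, 0.514]
ft_force: [-4.7, 1.2, 22.1]
grip_width: 0.0087
```

The key seats at a reported z of 0.0987, as computed, with 22 N. Next I'll ease the push and turn clockwise in stages about the lock axis.

```bash
python3 -m crank '[[0,-0.003,0,0,0,0,-1],[0.0001,-0.003,0.0005,0,0.05,0,-1],[0.0002,-0.003,0.001,0,0.1,0,-1],[0.0004,-0.003,0.0015,0,0.15,0,-1],[0.0006,-0.003,0.0019,0,0.19,0,-1],[0.0006,-0.003,0.0019,0,0.19,0,-1]]';python3 - <<'E'
from h import *
o=robot.get_obs(); M=R.from_quat(o["tool_rot"]).as_matrix();print(o["position"],o["grip_width"],o["ft_force"],o["moment"],np.arctan2(M[1,2],M[0,2]))
im=vision.camera("wrist"); cv2.imwrite("pics/w11.png",im)
cv2.imwrite("pics/w11x.png",cv2.resize(im[100:390,150:430],None,fx=2.0,fy=2.0,interpolation=cv2.INTER_CUBIC))
E
```

```text
time: 14.38
position: [0.4958, -0.0211, 0.0987]
tool_rot: [0.348, -0.615, 0.616, -0.348]
ft_force: [-2.4, 0.1, 10.9]
grip_width: 0.0089
[ 0.49581279 -0.02114821  0.09872424] 0.008877042205812044 [-2.38514892  0.07362148 10.8632664 ] [-0.08908974  0.56287065  0.00670919] -0.5418327308779795
```

View pics/w11x.png

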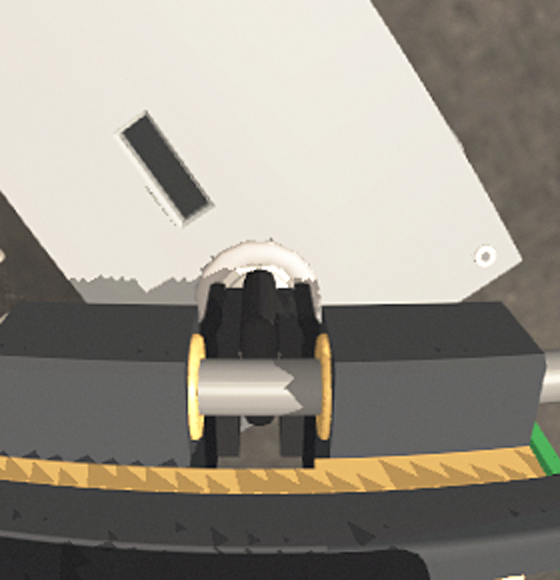

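The shutter has turned out from under the slot (dark at (165,167)), and forces are mild. I'll continue to the stop.

```bash
python3 -m crank '[[0.0001,0,0.0005,0,0.05,0,-1],[0.0002,0,0.001,0,0.1,0,-1],[0.0004,0,0.0015,0,0.15,0,-1],[0.0006,0,0.002,0,0.19,0,-1],[0.0008,0,0.0022,0,0.22,0,-1],[0.0008,0,0.0022,0,0.22,0,-1]]';python3 - <<'E'
from h import *
o=robot.get_obs(); M=R.from_quat(o["tool_rot"]).as_matrix();print(o["position"],o["grip_width"],o["ft_force"],o["moment"],np.arctan2(M[1,2],M[0,2]))
E
python3 -m crank '[[0.0001,0,0.0001,0,0.018,0,-1],[0.0001,0,0.0002,0,0.036,0,-1],[0.0001,0,0.0002,0,0.036,0,-1]]';python3 - <<'E'
from h import *
o=robot.get_obs(); M=R.from_quat(o["tool_rot"]).as_matrix();print(o["position"],o["grip_width"],o["ft_force"],o["moment"],np.arctan2(M[1,2],M[0,2]))
E
```

```text
time: 15.18
position: [0.4963, -0.0221, 0.0987]
tool_rot: [0.119, -0.697, 0.697, -0.119]
ft_force: [-2.4, -0.6, 11.5]
grip_width: 0.0085
[ 0.49626523 -0.02205347  0.09873013] 0.008532392950763495 [-2.36490335 -0.55951212 11.4734859 ] [-0.03931832  0.69292592 -0.10133653] -1.2326937367342505
time: 15.55
position: [0.4961, -0.0217, 0.0987]
tool_rot: [-0.08, 0.703, -0.703, 0.08]
ft_force: [-2.6, 1.7, 11.4]
grip_width: 0.0089
[ 0.49611452 -0.0217403   0.09871297] 0.008897874517097571 [-2.63628198  1.65038156 11.44492712] [0.18573439 0.74298723 0.08622542] -1.3451888213808643
```

```bash
python3 -m crank '[[0,0,0.0001,0,0.015,0,-1],[0,0,0.0002,0,0.03,0,-1],[0,0,0.0002,0,0.03,0,-1]]';python3 - <<'E'
from h import *
o=robot.get_obs(); M=R.from_quat(o["tool_rot"]).as_matrix();print(o["position"],o["grip_width"],o["ft_force"],o["moment"],np.arctan2(M[1,2],M[0,2]))
im=vision.camera("wrist"); cv2.imwrite("pics/w12.png",im)
cv2.imwrite("pics/w12x.png",cv2.resize(im[100:390,150:430],None,fx=2.0,fy=2.0,interpolation=cv2.INTER_CUBIC))
E
```

```text
time: 15.92
position: [0.4961, -0.0219, 0.0987]
tool_rot: [0.047, -0.705, 0.706, -0.047]
ft_force: [-2.5, 1.4, 11.1]
grip_width: 0.0089
[ 0.49606909 -0.02187584  0.09871451] 0.008891259070172455 [-2.49383041  1.37225209 11.11709889] [0.16106727 0.73086226 0.39883934] -1.4376459989618537
```

View pics/w12x.png

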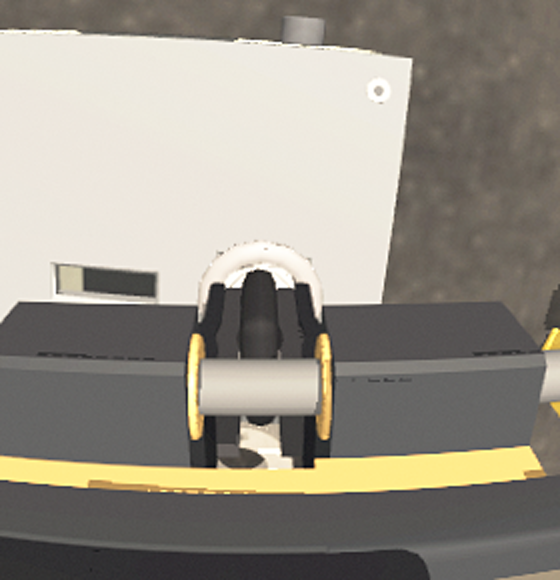

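The turning moment rose to 0.4 Nm with the slot clear, so it is at the stop. I'll relax the twist slightly, release and lift straight up.

```bash
python3 -m crank '[[0,-0.002,0,0,-0.012,0,-1],[0,-0.002,0,0,-0.012,0,-1],[0,-0.002,0,0,-0.012,0,-0.5],[0,-0.002,0,0,-0.012,0,-0.5],[0,-0.002,0,0,-0.012,0,-0.5],[0,-0.03,0,0,-0.012,0,-0.5],[0,-0.1,0,0,-0.012,0,-0.5],[0,-0.2,0,0,-0.012,0,-0.5],[0,-0.24,0,0,-0.012,0,-0.5],[0,-0.24,0,0,-0.012,0,-0.5]]';python3 - <<'E'
from h import *
o=robot.get_obs(); np.savez("w13.npz",**o); print(o["position"],o["grip_width"],o["ft_force"],o["q"])
im=vision.camera("wrist"); cv2.imwrite("pics/w13.png",im)
cv2.imwrite("pics/w13x.png",cv2.resize(im,None,fx=1.42,fy=1.42,interpolation=cv2.INTER_CUBIC))
print(go([.4872,-.2855,.20],yawrot(-.122)))
E
```

```text
time: 17.23
position: [0.4977, -0.0224, 0.2197]
tool_rot: [0.058, -0.704, 0.705, -0.061]
ft_force: [-0.1, -0.4, -0.8]
grip_width: 0.0217
[ 0.49774977 -0.02243812  0.21970177] 0.02171717185947859 [-0.06571665 -0.38865518 -0.79709724] [-2.69832904e-01  3.26077628e-01  1.72157408e+00  2.02056756e-04
  1.08869267e+00  1.13220230e+00]
[ 1.069e-01  3.640e-02  5.161e-01 -5.000e-04 -4.075e-01 -3.000e-04]
```

View pics/w13x.png

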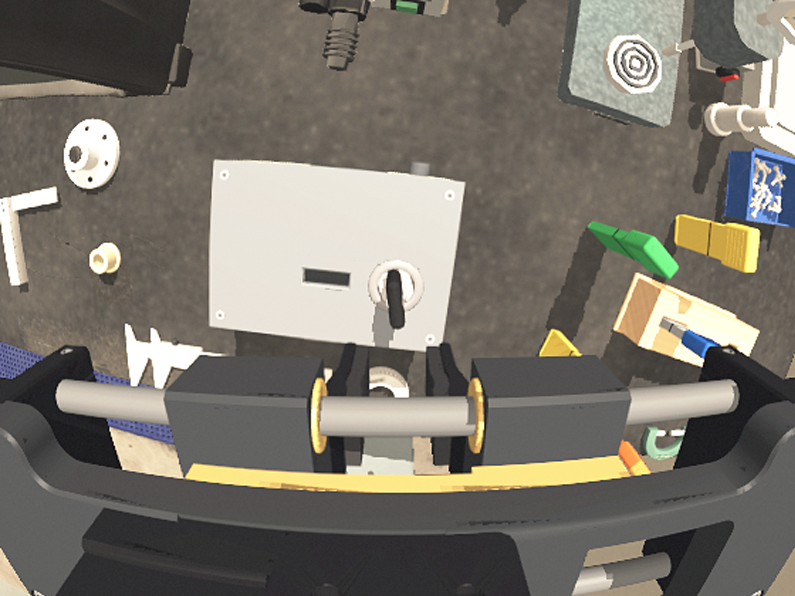

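The key stands in the lock and the slot is open (dark at (326,277) enlarged). Next, over to the master.

```bash
python3 -m crank '[[0.107,0.02,0.516,-0.0005,-0.4075,-0.0003,-0.2],[0.107,0.036,0.516,-0.0005,-0.4075,-0.0003,-0.1],[0.107,0.036,0.516,-0.0005,-0.4075,-0.0003,-0.1],[0.107,0.036,0.516,-0.0005,-0.4075,-0.0003,-0.1],[0.107,0.036,0.516,-0.0005,-0.4075,-0.0003,-0.1],[0.107,0.036,0.516,-0.0005,-0.4075,-0.0003,-0.1],[0.107,0.036,0.516,-0.0005,-0.4075,-0.0003,-0.1],[0.107,0.036,0.516,-0.0005,-0.4075,-0.0003,-0.1],[0.107,0.036,0.516,-0.0005,-0.4075,-0.0003,-0.1],[0.107,0.036,0.516,-0.0005,-0.4075,-0.0003,-0.1]]';python3 - <<'E'
from h import *
o=robot.get_obs(); np.savez("w14.npz",**o); print(o["position"],o["grip_width"],o["q"])
im=vision.camera("wrist"); cv2.imwrite("pics/w14.png",im)
cv2.imwrite("pics/w14x.png",cv2.resize(im[100:390,150:430],None,fx=2.0,fy=2.0,interpolation=cv2.INTER_CUBIC))
print(go([.4872,-.2855,.12],yawrot(-.122)))
c=np.array([.4872,-.2855]);d=np.array([.1217,.9926])
for s in(-.018,0,.018): print(s,(proj("wrist",[*(c+d*s),.126],o)-[150,100])*2)
E
```

```text
time: 18.52
position: [0.4868, -0.2851, 0.1989]
tool_rot: [-0.469, 0.531, -0.529, 0.468]
ft_force: [0.8, 0.2, -0.1]
grip_width: 0.0391
[ 0.48677968 -0.28507786  0.19887687] 0.039117464114759 [-7.27355355e-01  4.45221565e-01  1.58393547e+00 -9.32450380e-04
  1.11506347e+00 -6.03813041e-01]
[ 0.0007  0.1581  0.0012  0.0008 -0.0002 -0.0002]
-0.018 [260.08348161 260.37262994]
0 [260.00610621 219.8367457 ]
0.018 [259.92287365 177.75413531]
```

View pics/w14x.png

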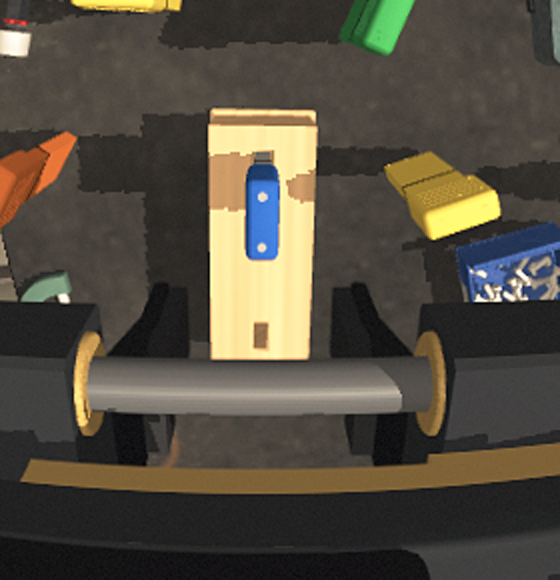

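The blue handle spans rows 180–260 at column 262, matching the prediction (178–260, 260). I'll lower and grip.

```bash
python3 -m crank '[[0.0007,0.1,0.0015,0.0008,0,0,-0.1],[0.0007,0.16,0.0015,0.0008,0,0,-0.2],[0.0007,0.22,0.0015,0.0008,0,0,-0.3],[0.0007,0.25,0.0015,0.0008,0,0,-0.3],[0.0007,0.256,0.0015,0.0008,0,0,-0.3],[0.0007,0.256,0.0015,0.0008,0,0,-0.3],[0.0007,0.256,0.0015,0.0008,0,0,-0.3]]';python3 - <<'E'
from h import *
o=robot.get_obs(); print(o["position"],o["grip_width"],o["ft_force"])
im=vision.camera("wrist"); cv2.imwrite("pics/w15.png",im)
cv2.imwrite("pics/w15x.png",cv2.resize(im[100:390,150:430],None,fx=2.0,fy=2.0,interpolation=cv2.INTER_CUBIC))
E
```

```text
time: 19.45
position: [0.488, -0.2863, 0.0723]
tool_rot: [0.468, -0.529, 0.53, -0.469]
ft_force: [0.8, -0.9, -0.2]
grip_width: 0.0305
[ 0.48804907 -0.28631088  0.07234177] 0.030544473163434487 [ 0.76430279 -0.89070645 -0.2320462 ]
```

View pics/w15x.png

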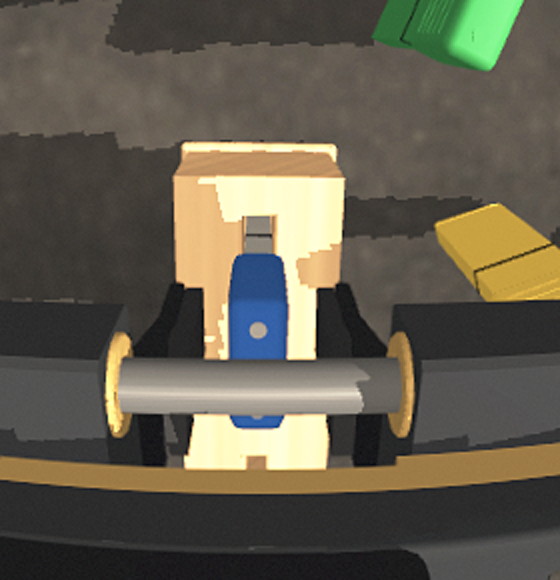

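The handle sits between the jaws (column 258 against a mid of 260). I'll grip and lift.

```bash
python3 -m crank '[[0,0.002,-0.001,0,0,0,-1],[0,0.002,-0.001,0,0,0,-1],[0,0.002,-0.001,0,0,0,-1],[0,0.002,-0.001,0,0,0,-1],[0,0.002,-0.001,0,0,0,-1]]' 45;python3 - <<'E'
from h import *
o=robot.get_obs(); np.savez("mg.npz",**o); print(o["position"],o["grip_width"],o["ft_force"],o["moment"])
E
python3 -m crank '[[0,-0.03,0,0,0,0,-1],[0,-0.1,0,0,0,0,-1],[0,-0.2,0,0,0,0,-1],[0,-0.3,0,0,0,0,-1],[0,-0.32,0,0,0,0,-1],[0,-0.32,0,0,0,0,-1]]'
python3 - <<'E'
from h import *
o=robot.get_obs(); print(o["position"],o["grip_width"],o["ft_force"],o["moment"])
print(go([.4924,.0245,.225],yawrot(.0543)))
E
```

```text
time: 20.12
position: [0.4871, -0.2858, 0.0704]
tool_rot: [0.468, -0.529, 0.53, -0.469]
ft_force: [1.3, 0.9, 0.9]
grip_width: 0.0139
[ 0.48708718 -0.285807    0.0703983 ] 0.013925938376913118 [1.25580872 0.91999627 0.93732857] [-0.0315045  -0.00919759  0.06011377]
time: 20.88
position: [0.4863, -0.2854, 0.2303]
tool_rot: [-0.468, 0.53, -0.529, 0.469]
ft_force: [0.5, -0.1, -3.2]
grip_width: 0.0141
[ 0.48627035 -0.28538288  0.23032621] 0.014052665361214167 [ 0.46303177 -0.13302861 -3.20612469] [-0.08769152  0.07223606  0.03512782]
[-6.167e-01  1.090e-02 -6.320e-02 -1.000e-04 -5.610e-02 -1.000e-04]
```

```bash
python3 -m crank '[[-0.06,-0.04,-0.006,0,-0.0056,0,-1],[-0.617,-0.04,-0.063,0,-0.056,0,-1],[-0.617,-0.04,-0.063,0,-0.056,0,-1],[-0.617,-0.04,-0.063,0,-0.056,0,-1],[-0.617,-0.04,-0.063,0,-0.056,0,-1],[-0.617,-0.04,-0.063,0,-0.056,0,-1],[-0.617,-0.04,-0.063,0,-0.056,0,-1],[-0.617,-0.04,-0.063,0,-0.056,0,-1],[-0.617,-0.04,-0.063,0,-0.056,0,-1],[-0.617,-0.04,-0.063,0,-0.056,0,-1]]';python3 - <<'E'
from h import *
o=robot.get_obs(); np.savez("w16.npz",**o); print(o["position"],o["grip_width"])
im=vision.camera("wrist"); cv2.imwrite("pics/w16.png",im)
cv2.imwrite("pics/w16x.png",cv2.resize(im[50:340,150:430],None,fx=2.0,fy=2.0,interpolation=cv2.INTER_CUBIC))
M=R.from_quat(o["tool_rot"]).as_matrix()
f=lambda p:(proj("wrist",p,o)-[150,50])*2
print("slot",f([.4923,.0259,.105]),"tip",f(o["position"]+M@[0,.0644,0]),"tip-x",f(o["position"]+M@[-.012,.0644,0]),go([.4924,.0245,.19],yawrot(.0543)))
E
```

```text
time: 22.12
position: [0.493, 0.0232, 0.25]
tool_rot: [-0.513, 0.487, -0.487, 0.513]
ft_force: [0.2, 0.7, -2.6]
grip_width: 0.0136
[0.49300084 0.02323991 0.2500481 ] 0.013616945436684416
slot [257.52933822 274.96144015] tip [258.36331358 324.64557158] tip-x [258.32028299 295.92078379] [-2.300e-03  1.203e-01 -1.100e-03 -0.000e+00 -6.000e-04 -1.000e-04]
```

View pics/w16x.png

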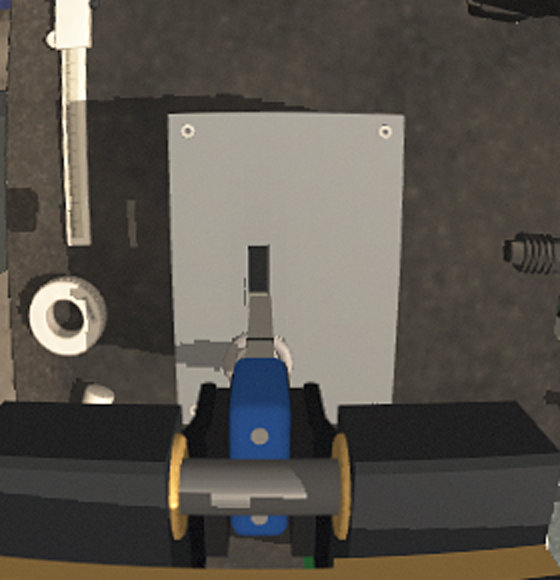

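Run:
```python
from h import *
o=dict(np.load("w16.npz")); im=cv2.imread("pics/w16.png"); M=R.from_quat(o["tool_rot"]).as_matrix()
x0,y0=250,160
f=lambda p:((proj("wrist",p,o)-[x0,y0])*8).round(1)
a=.0543; ex=np.array([np.cos(a),np.sin(a),0]); ey=np.array([-np.sin(a),np.cos(a),0]); S=np.array([.4923,.0259,.105])
print("slot +y end",f(S+.016*ey),"+y-x",f(S+.016*ey-.005*ex),"+y+x",f(S+.016*ey+.005*ex),"c",f(S-.005*ex),f(S+.005*ex))
T=lambda *t:f(o["position"]+M@np.array(t))
for n,t in (("tip -x L",(-.012,.0644,-.002)),("tip -x R",(-.012,.0644,.002)),("8up L",(-.015,.0564,-.004)),("8up R",(-.015,.0564,.004)),("line L",(-.015,.0024,-.004)),("line R",(-.015,.0024,.004)),("hb L",(-.018,-.0196,-.007)),("hb R",(-.018,-.0196,.007))): print(n,T(*t))
cv2.imwrite("pics/w16c.png",cv2.resize(im[y0:y0+75,x0:x0+70],None,fx=8,fy=8,interpolation=cv2.INTER_NEAREST))
```

```text
slot +y end [229.6  99.4] +y-x [191.   99.6] +y+x [268.3  99.3] c [191.9 220. ] [268.3 219.7]
tip -x L [213.3 303.7]
tip -x R [253.3 303.7]
8up L [191.7 294.2]
8up R [274.5 294.1]
line L [179.9 466.7]
line R [284.1 466.6]
hb L [128.9 524.2]
hb R [333.7 524. ]
```

View pics/w16c.png

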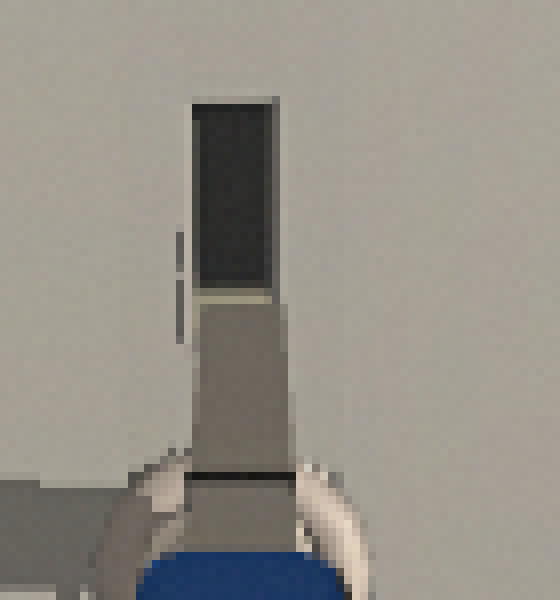

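The slot spans u 192–275 with its +y end at v≈101. The blade is at u 200–288 with its line at v≈476. The master sits about 1 mm to −y and 0.8 mm to +x of the tool axis. Target TCP is about (0.4919, 0.0266); I'll look again lower.

Run:
```python
from h import *
print(go([.4919,.0266,.185],yawrot(.0543)))
```

```text
[-6.500e-03  1.303e-01 -1.900e-03 -0.000e+00 -6.000e-04 -1.000e-04]
```

```bash
python3 -m crank '[[-0.0065,0.06,-0.002,0,-0.0006,0,-1],[-0.0065,0.11,-0.002,0,-0.0006,0,-1],[-0.0065,0.13,-0.002,0,-0.0006,0,-1],[-0.0065,0.13,-0.002,0,-0.0006,0,-1],[-0.0065,0.13,-0.002,0,-0.0006,0,-1],[-0.0065,0.13,-0.002,0,-0.0006,0,-1]]'
python3 - <<'E'
from h import *
o=robot.get_obs(); np.savez("w17.npz",**o); print(o["position"])
print(go([.4919,.0266,.185],yawrot(.0543)))
im=vision.camera("wrist"); cv2.imwrite("pics/w17.png",im)
M=R.from_quat(o["tool_rot"]).as_matrix()
x0,y0=250,180
f=lambda p:((proj("wrist",p,o)-[x0,y0])*8).round(1)
a=.0543; ex=np.array([np.cos(a),np.sin(a),0]); ey=np.array([-np.sin(a),np.cos(a),0]); S=np.array([.4923,.0259,.105])
print("slot +y-x",f(S+.016*ey-.005*ex),"+y+x",f(S+.016*ey+.005*ex))
T=lambda *t:f(o["position"]+M@np.array(t))
for n,t in (("8up L",(-.015,.0564,-.004)),("8up R",(-.015,.0564,.004)),("line L",(-.015,.0024,-.004)),("line R",(-.015,.0024,.004))): print(n,T(*t))
cv2.imwrite("pics/w17c.png",cv2.resize(im[y0:y0+75,x0:x0+70],None,fx=8,fy=8,interpolation=cv2.INTER_NEAREST))
E
```

```text
time: 22.92
position: [0.4926, 0.0274, 0.1862]
tool_rot: [-0.513, 0.485, -0.486, 0.514]
ft_force: [0.1, 0.0, -0.4]
grip_width: 0.014
[0.49261374 0.02736961 0.18622774]
[ 0.0015  0.0025 -0.0015 -0.0008  0.0005  0.    ]
slot +y-x [180.9  80.9] +y+x [275.2  80.9]
8up L [191.7 134.2]
8up R [274.5 134.1]
line L [179.8 306.6]
line R [284.1 306.6]
```

View pics/w17c.png

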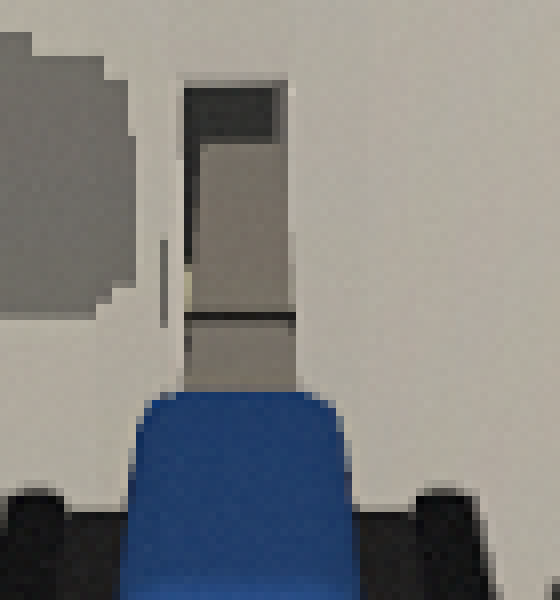

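Consistent with the earlier view: target TCP (0.4918, 0.0267). I'll settle there and lower in stages.

```bash
python3 -m crank '[[0,0.01,-0.001,0,0,0,-1],[0,0.02,-0.001,0,0,0,-1],[0,0.02,-0.001,0,0,0,-1],[0,0.02,-0.001,0,0,0,-1]]'
python3 - <<'E'
from h import *
print(robot.get_obs()["position"],go([.4918,.0267,.165],yawrot(.0543)))
E
```

```text
time: 23.48
position: [0.4914, 0.0275, 0.1752]
tool_rot: [-0.514, 0.486, -0.486, 0.514]
ft_force: [0.0, -0.2, -2.1]
grip_width: 0.0134
[0.49137528 0.02749046 0.17520919] [ 0.0016  0.0204  0.0008 -0.0001  0.0005 -0.0001]
```

```bash
python3 -m crank '[[0.0016,0,0.0008,0,0,0,-1],[0.0016,0.01,0.0008,0,0,0,-1],[0.0016,0.018,0.0008,0,0,0,-1],[0.0016,0.024,0.0008,0,0,0,-1],[0.0016,0.028,0.0008,0,0,0,-1],[0.0016,0.028,0.0008,0,0,0,-1]]'
python3 - <<'E'
from h import *
o=robot.get_obs(); print(o["position"],o["ft_force"],o["moment"],go([.4918,.0267,.155],yawrot(.0543)))
E
```

```text
time: 24.22
position: [0.4917, 0.0267, 0.1611]
tool_rot: [-0.514, 0.486, -0.486, 0.514]
ft_force: [-0.1, 0.8, -1.7]
grip_width: 0.0134
[0.49171415 0.02674347 0.16113715] [-0.08439226  0.84430471 -1.69869997] [-0.09931554  0.04963652  0.02384515] [ 0.0001  0.0123  0.0002 -0.      0.0005 -0.0002]
```

```bash
python3 -m crank '[[0,0.005,0,0,0,0,-1],[0,0.01,0,0,0,0,-1],[0,0.015,0,0,0,0,-1],[0,0.02,0,0,0,0,-1],[0,0.02,0,0,0,0,-1]]'
python3 - <<'E'
from h import *
o=robot.get_obs(); print(o["position"],o["ft_force"],o["moment"])
im=vision.camera("wrist"); cv2.imwrite("pics/w18.png",im)
cv2.imwrite("pics/w18c.png",cv2.resize(im[180:255,250:320],None,fx=8,fy=8,interpolation=cv2.INTER_NEAREST))
E
```

```text
time: 24.85
position: [0.4916, 0.0267, 0.1511]
tool_rot: [-0.514, 0.486, -0.486, 0.514]
ft_force: [0.5, 0.7, -2.4]
grip_width: 0.0141
[0.49161338 0.02674829 0.15105335] [ 0.53985978  0.65898586 -2.36290529] [-0.05848263  0.06754698 -0.01937841]
```

View pics/w18c.png

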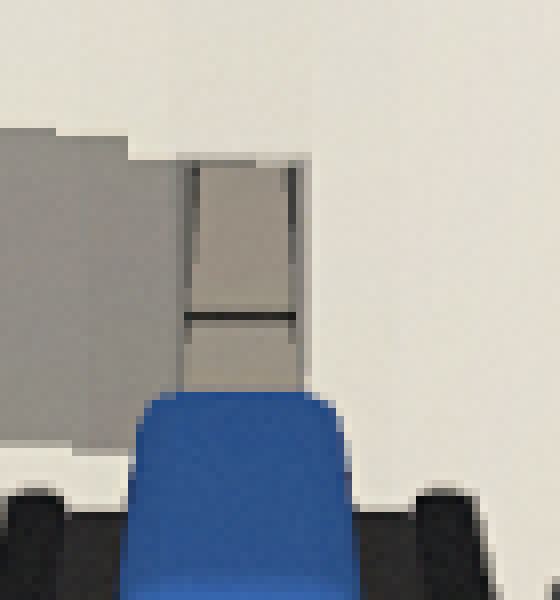

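The blade is in the slot and centred across it (gaps at u 184–198 and 288–300), with no side force. I'll lower on.

```bash
python3 -m crank '[[0.0006,0.01,0,0,0,0,-1],[0.0006,0.02,0,0,0,0,-1],[0.0006,0.03,0,0,0,0,-1],[0.0006,0.04,0,0,0,0,-1],[0.0006,0.05,0,0,0,0,-1],[0.0006,0.06,0,0,0,0,-1],[0.0006,0.068,0,0,0,0,-1],[0.0006,0.074,0,0,0,0,-1],[0.0006,0.074,0,0,0,0,-1]]'
python3 - <<'E'
from h import *
o=robot.get_obs(); print(o["position"],o["ft_force"],o["moment"])
im=vision.camera("wrist"); cv2.imwrite("pics/w19.png",im)
cv2.imwrite("pics/w19c.png",cv2.resize(im[180:255,250:320],None,fx=8,fy=8,interpolation=cv2.INTER_NEAREST))
E
```

```text
time: 26.02
position: [0.4917, 0.0264, 0.1141]
tool_rot: [-0.514, 0.486, -0.486, 0.514]
ft_force: [-0.9, 0.1, -3.0]
grip_width: 0.0138
[0.49169714 0.02644278 0.11410969] [-0.88398244  0.07435348 -2.97682727] [-0.05994858  0.03671319  0.00494209]
```

View pics/w19c.png

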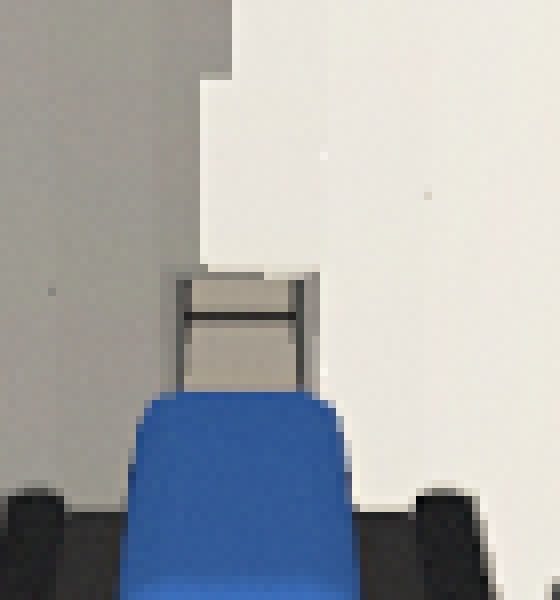

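Run:
```python
from h import *
o=robot.get_obs(); M=R.from_quat(o["tool_rot"]).as_matrix()
f=lambda p:((proj("wrist",p,o)-[250,180])*8).round(1)
T=lambda *t:f(o["position"]+M@np.array(t))
a=.0543; ey=np.array([-np.sin(a),np.cos(a),0]); S=np.array([.4923,.0257,.105])
print("slot +y edge",f(S+.016*ey))
for y in (.0,.0024,.0064,.0091,.0124): print(y,T(-.014,y,0))
```

```text
slot +y edge [237.5 276.7]
0.0 [231.9 328.9]
0.0024 [232. 319.]
0.0064 [232.1 303. ]
0.0091 [232.2 292.5]
0.0124 [232.2 280.1]
```

```bash
python3 -m crank '[[0,0.005,0,0,0,0,-1],[0,0.01,0,0,0,0,-1],[0,0.0134,0,0,0,0,-1],[0,0.0134,0,0,0,0,-1],[0,0.0134,0,0,0,0,-1],[0,0.0134,0,0,0,0,-1]]'
python3 - <<'E'
from h import *
o=robot.get_obs(); print(o["position"],o["ft_force"],o["moment"],o["grip_width"])
im=vision.camera("wrist"); cv2.imwrite("pics/w20.png",im)
cv2.imwrite("pics/w20c.png",cv2.resize(im[180:255,250:320],None,fx=8,fy=8,interpolation=cv2.INTER_NEAREST))
im=vision.camera("side"); cv2.imwrite("pics/s20.png",im)
cv2.imwrite("pics/s20c.png",cv2.resize(im[100:250,210:360],None,fx=4,fy=4,interpolation=cv2.INTER_CUBIC))
M=R.from_quat(o["tool_rot"]).as_matrix()
f=lambda p:((proj("wrist",p,o)-[250,180])*8).round(1)
a=.0543; ey=np.array([-np.sin(a),np.cos(a),0]); S=np.array([.4923,.0257,.105])
print("slot +y edge",f(S+.016*ey),"blade face at plane",f(o["position"]+M@[-.014,o["position"][2]-.105,0]))
E
```

```text
time: 26.82
position: [0.4919, 0.0264, 0.1077]
tool_rot: [-0.514, 0.486, -0.486, 0.514]
ft_force: [-0.2, 0.3, -2.1]
grip_width: 0.0136
[0.49194045 0.02640881 0.10767694] [-0.16957441  0.32048419 -2.12128381] [-0.10544448  0.02004687  0.00361111] 0.013561888514664744
slot +y edge [236.4 302.1] blade face at plane [232.  317.9]
```

View pics/w20c.png

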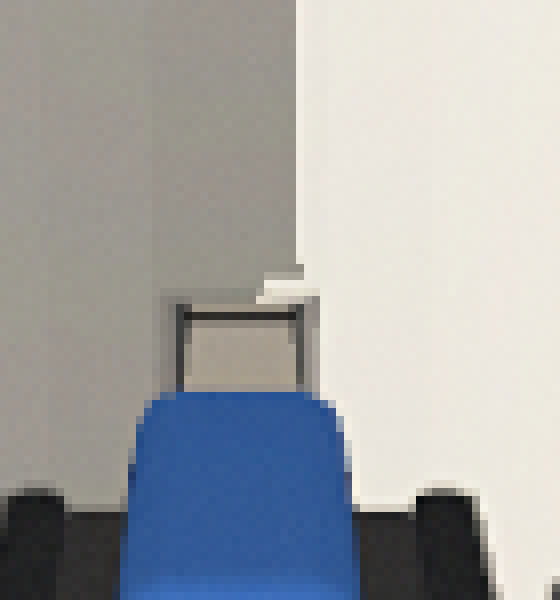

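View pics/s20c.png

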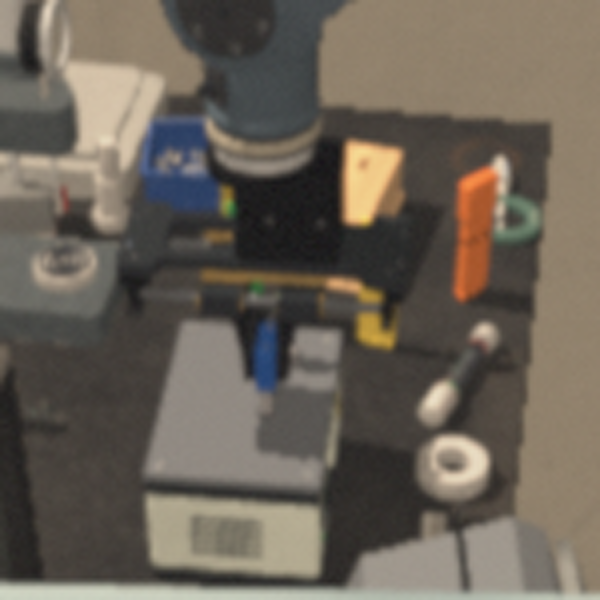

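The line is at v=316 against a computed top-plane level of 318 on the blade (within about 0.5 mm), with no side load. Handing in.

```bash
python3 -m crank '[[0,0.0004,0,0,0,0,-1],[0,0.0004,0,0,0,0,-1]]'
python3 - <<'E'
from h import *
robot.hand_in()
E
```

```text
time: 27.18
position: [0.4919, 0.0264, 0.1074]
tool_rot: [-0.514, 0.486, -0.486, 0.514]
ft_force: [0.9, -0.3, -2.6]
grip_width: 0.0135
the job is handed in; nothing more can be done
```

I handed the job in at 27.2 s with the lock open and the setting master held in the slot at its line. No verdict is reported, so the results below are from my own last checks.

**What I did**
- **Key:** I took the black key from the stand and pushed it fully home. It seated 54.8 mm above its height in the stand, where 55 mm was expected, with about 22 N of push. I turned it clockwise until the moment rose to 0.4 Nm at the stop, then released it and left it in the lock.
- **Master:** I took it by the blue handle and lowered the blade straight through the slot. It is held in the gripper with the black line at the gauge's top.

**Last checks**
- **Lock and slot:** a picture after the release showed the key standing in the lock and the slot clear of red. I did not see the key again after that, because the gripper hides it in the last pictures.
- **Line height:** the pose reading puts the line level with the gauge's top. The picture, taken just before a last 0.2 mm of lowering, agreed to about 0.5 mm.
- **Clearance and load:** the handle's bottom is about 22 mm above the gauge by calculation. The wrist showed only the master's weight, with side forces under 1 N.
- **Other things on the plate:** nothing was touched as far as I saw, but I did not measure their positions again at the end.

**What disagreed:** the fingertips are about 21 mm behind the reported TCP, not 14 mm ahead of it as described. My first grip on the key therefore closed on nothing, above the bow, and moved nothing. After I checked this in two views and corrected for it, the grasps and fits worked without another miss.

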